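# Oldest carton out first

## Task

The carton with the red sticker at the back of the wooden stock tray is the oldest and has to go out next. Lift the green-sticker and the yellow-sticker carton that block it out of the way and stand both upright on the black side mat, only then lift the red-sticker carton into the blue dispatch tray, standing on its long edge as it does now; after that put the green and the yellow carton back upright in the stock tray, each on the very spot and turned the way it stood at the start. Leave the glue stick and the tally counter where they are.

Things in the scene. Friction and masses are not known exactly. Their poses are not given: they have to be found in the camera images.
- carton_green_center (a point): filled dark carton with a round green sticker (44 mm) on top, standing on its end in the stock tray, left or right in front of the red one: 117 mm tall, 58 x 78 mm from above, 0.1 to 0.2 kg. Point: its centre. Axes: x across the 58 mm width, y across the 78 mm, z up. Grasp across the 58 mm, 25 mm above the centre, so the gripper's body clears its top. 58 mm lies along the stock tray's y at the start; 40 mm gap to its neighbour.
- carton_yellow_center (a point): filled dark carton with a round yellow sticker (44 mm) on top, standing on its end in the stock tray, left or right in front of the red one: 117 mm tall, 58 x 78 mm from above, 0.1 to 0.2 kg. Point: its centre. Axes: x across the 58 mm width, y across the 78 mm, z up. Grasp across the 58 mm, 25 mm above the centre, so the gripper's body clears its top. 58 mm lies along the stock tray's y at the start; 40 mm gap to its neighbour.
- carton_red_center (a point): filled dark carton with a round red sticker (44 mm) on top, standing on its long edge at the back of the stock tray: 78 mm tall, 117 mm long, 58 mm thick, 0.1 to 0.2 kg. Point: its centre. Axes: x across the 58 mm, y along the 117 mm, z up. Grasp across the 58 mm, 10 mm above the centre. The two taller cartons stand about 12 mm in front of it, in the way of gripper and fingers.
- stock_tray: fixed open plywood tray, 200 mm (x) by 260 mm (y), 20 mm high, walls and floor 4 mm thick; origin at the centre of its underside, x points away from the robot to the back of the tray, z up. The floor's upper side is at z = 4 mm.
- side_mat: fixed flat black rubber mat, 240 mm (x) by 140 mm (y), 3 mm thick; origin at the centre of its underside, z up. Holds both tall cartons, for instance with their centres 55 mm either side of its centre along its x axis and their 78 mm width along x. Lies left or right of the stock tray.
- dispatch_tray: fixed open blue plastic tray, 160 mm (x) by 100 mm (y) outside, 20 mm high, walls and floor 4 mm thick (inside 152 x 92 mm, floor's upper side at z = 4 mm); origin at the centre of its underside, z up. The red-sticker carton fits with its 117 mm along the tray's x. Lies on the other side of the stock tray from the mat.
- glue_stick_center (a point): bystander: red and white glue stick standing upright behind the stock tray, 25 mm across, 95 mm tall; this point is its centre. Leave it alone.
- tally_counter_center (a point): bystander: small chromed tally counter behind the stock tray, 80 x 49 mm, 25 mm high; this point is at its middle, half-way up. Leave it alone.
Things that resemble listed ones, but are neither listed nor needed, are in the scene too. Leave any orange look-alike of the part that bears carton_yellow_center alone.

How it is judged:
By the outcome, as a careful person would: the job done as asked, in the order asked, and still so for the second after the job is handed in, with the robot touching nothing.
It also fails if it takes over 131 s, if anything falls off the work surface, if the arm or the gripper's body presses on something with over 40 N, if the wrist force passes 120 N, or if a joint passes its speed limit or range.

## Robot

A 6-joint arm with a two-finger parallel gripper is mounted at the origin on a cart in front of the work surface, level with it; the furniture and walls round the work are solid. World frame = base frame: x ahead of the robot, y to its left, z up, the work surface at z = 0. Lengths are in m, angles in rad, forces in N, time in s.
With the tool pointing down it reaches from about 0.225 to 0.875 m from the base axis. Payload 3.4 kg.
Tool frame: the origin (TCP) lies at the very end of the fingers, on their centre line; the grasp point (between the pads) lies manip.pinch_z behind it (manip.pinch_z is the distance from the TCP to the grasp point, in m); z points along the fingers, y is the direction in which the jaws open and shut (so a half turn about z gives the same grasp; the last joint's range is limited). The gripper opens to 85 mm and grips with 20 to 120 N. Pads are 22 mm wide; open, the fingers measure 114 mm over their backs; the gripper's body (76 mm by 85 mm) begins 54 mm behind the grasp point. The pads swing forward as they close: fully open they stand 13 mm farther back than shut.
Start: joints at [-1.292, 0.276, 1.505, -0, 1.361, -0.121], TCP at [0.224, -0.53, 0.231] pointing down, gripper open.
Joint ranges: [-2.89, 2.89], [-0.75, 2.08], [0.22, 2.7], [-1.18, 4.32], [0.11, 2.71], [-2.7, 2.7]. Speed limits (rad/s): [2.57, 2.57, 3.14, 3.14, 3.14, 3.14].

## Interface

Orientations are given as a unit quaternion [w, x, y, z].
In Python, from rig import manip, imaging, workorder gives the robot as it stands.
- The arm moves only by the tool apply_moves, never from a script. Its argument "moves" is one flat list of numbers, 7 for each row, row after row: the finger opening in m, from 0 to 0.0854, then the shift along the tool's x, y, z in m, then the turn, a rotation vector about the tool's x, y, z in rad. In form: [jaw, tx, ty, tz, rx, ry, rz, jaw, tx, ty, tz, rx, ry, rz, ...]. A call has exactly 8 rows; each row shifts and turns the pose as measured when the row begins, along the tool's axes as they then stand; what a row does not reach is not made up. A row lasts 1/12 s, in which the tool goes at most 41.7 mm and 7.16 degrees, less where a joint would pass 70% of its speed; a pose out of reach is approached as far as the arm can. A call with a gripper value outside its range is refused whole. The fingers move at their own pace and stop on an object; "newtons" is the grip in N (left out, the last holds). Time passes only in rows, so rows that do not move let the fingers close, or fill a call up. It gives the time, the measured TCP pose, the force and the opening at its end, in the units of the state.
- manip.get_state(): the state, without advancing time (a new reading comes with each control period).
- imaging.get_image(name): name is "scene" or "top"; returns a dict with "image" (420x560x3 uint8, red, green, blue), "range_z" (420x560 float32, m along the optical axis (not along the pixel's ray), 0 where there is no reading), "fx", "fy", "cx", "cy" (pixels), "R" (3x3) and "t" (3): a world point X has camera coordinates R X + t. Camera axes: x right, y down, z forward; pixel columns grow to the right and rows downward; lengths in m; the calibration is good to about 2 mm. A picture is of the moment at which its call begins.
- workorder.sign_off(): hands the job in, once; it reports no verdict.
The state is a dict: "clock": time; "qpos": joint angles; "qd": joint speeds; "effort": joint torques, N m; "position": TCP position; "ee_rot": TCP orientation; "contact_force": force on the tool from outside, world axes, zero at the start; "moment": the same for the moment, N m; "width": finger opening in m.
Only numpy, scipy, OpenCV 4.12 (cv2) and the standard library are available. Lean on these libraries where they do the work, as an engineer would, in place of code of your own. Each camera call takes 0.05 s, during which the arm holds its last target.

## Working session

There is one attempt and no reset: what is moved stays moved. The work goes in short steps, Python scripts to look and compute and a tool call to move; the robot and the scene stay as the last step left them, time stands still between calls to the robot, and variables do not carry over. Pictures are saved under pics/ and viewed, and the job is handed in when it is done.

Besides the shell and the picture viewer there is one more tool, called after "Call:" in YAML: its name, and indented under it one key for each argument. apply_moves: Moves the arm, as the interface text tells. Its arguments: {"type":"object","properties":{"moves":{"type":"array"},"newtons":{"type":"number"}},"required":["moves"]}

```bash
ls; mkdir -p pics
python3 - <<'E'
from rig import manip, imaging
import cv2
print(manip.get_state(), manip.pinch_z)
for n in("scene","top"):
    d=imaging.get_image(n); cv2.imwrite(f"pics/{n}0.png",d["image"][:,:,::-1]); print(n,d["fx"],d["cx"],d["cy"],d["R"],d["t"])
E
```

```text
pics
{'clock': 0.0, 'qpos': array([-1.29203764e+00,  2.76646945e-01,  1.50611590e+00,  2.66262429e-05,
        1.36070413e+00, -1.20986747e-01]), 'qd': array([-5.10135353e-04, -1.12690052e-04,  1.29488451e-03, -2.04353660e-05,
        4.54957056e-04,  7.40707957e-04]), 'effort': array([-6.81514757e-04, -4.16779053e+01, -2.45805931e+01, -3.07362998e-04,
        1.07552190e-02, -1.09493573e-05]), 'position': array([ 0.2236487 , -0.52916324,  0.23041696]), 'ee_rot': array([-9.35268292e-04,  9.80091980e-01,  1.98541763e-01, -6.08745813e-05]), 'contact_force': array([ 0.52948828,  0.12004396, -0.28816495]), 'moment': array([ 0.04247395, -0.04765802, -0.04126649]), 'width': 0.08557370752924093} 0.0187
scene 522.8822846554924 274.70585660009607 204.01644834122646 [[-0.75708277 -0.65306976  0.01804377]
 [-0.50069119  0.56225062 -0.65816607]
 [ 0.41968324 -0.50732054 -0.75265653]] [0.4470155  0.31849945 0.981036  ]
top 518.5567903342051 277.36747480280326 208.38886342548503 [[-1.44763758e-02 -9.99895184e-01 -2.35194996e-04]
 [-9.91339455e-01  1.43832111e-02 -1.30534319e-01]
 [ 1.30524020e-01 -1.65650578e-03 -9.91443763e-01]] [-0.00933084  0.54753959  1.19326945]
```

View pics/scene0.png

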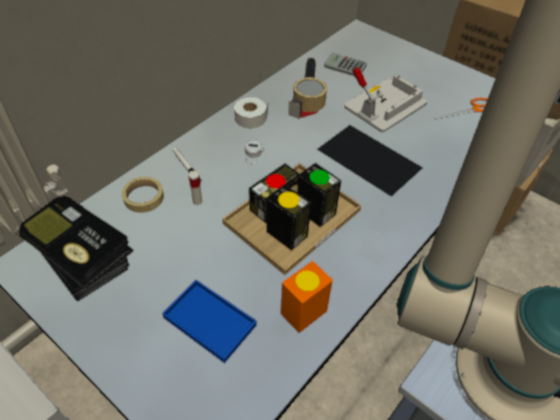

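View pics/top0.png

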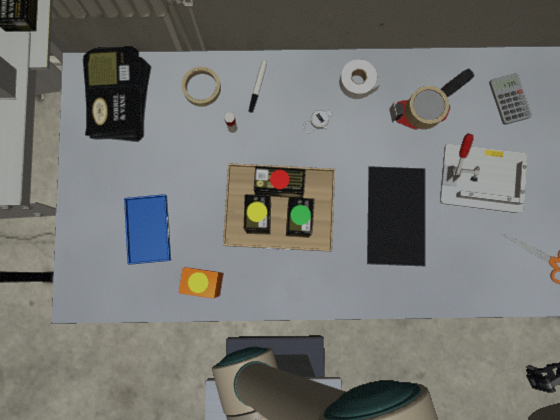

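The top view shows red (280,180), yellow (257,212) and green (300,215) in the wooden tray. The mat is on the right (396,216) and the blue tray on the left (148,229). Possible mix-ups: the orange carton with a yellow sticker (199,283) for the yellow carton, the black book pile (115,95) for a dark carton or the mat, and the red glue-stick cap (230,119) or mug (405,112) for the red sticker. I choose the dark cartons inside the tray.

```bash
cat > h.py <<'E'
from rig import manip, imaging
import cv2, numpy as np
from scipy.spatial.transform import Rotation as Ro
def ray(d,uv,z):
    uv=np.atleast_2d(np.asarray(uv,float)); 
    c=np.c_[(uv[:,0]-d["cx"])/d["fx"],(uv[:,1]-d["cy"])/d["fy"],np.ones(len(uv))]
    w=c@d["R"]; o=-d["R"].T@d["t"]
    return o+w*((z-o[2])/w[:,2])[:,None]
def cloud(d):
    v,u=np.mgrid[:420,:560]; Z=d["range_z"]
    P=np.stack([(u-d["cx"])/d["fx"]*Z,(v-d["cy"])/d["fy"]*Z,Z],-1)
    X=(P-d["t"])@d["R"]; X[Z<=0]=np.nan; return X
def hsv(d): return cv2.cvtColor(d["image"],cv2.COLOR_RGB2HSV)
def rect(xy):
    (cx,cy),(a,b),t=cv2.minAreaRect((np.asarray(xy)*1000).astype(np.float32))
    return np.round([cx,cy,a,b,t],1)
def big(m):
    n,l,s,c=cv2.connectedComponentsWithStats(m.astype(np.uint8)); i=1+np.argmax(s[1:,4]); return l==i,s[i]
def state():
    s=manip.get_state(); R=Ro.from_quat(np.roll(s["ee_rot"],-1)).as_matrix()
    return s,R
def plan(xyz,yaw=None):
    "remaining shift in tool axes (m), and rz turn so tool y lies at yaw (deg, mod 180) "
    s,R=state(); d=R.T@(np.asarray(xyz)-s["position"])
    y=np.degrees(np.arctan2(R[1,1],R[0,1])); print("clk %.2f"%s["clock"],"pos",s["position"].round(4),"tool y yaw %.1f x yaw %.1f tilt %.2f"%(y,np.degrees(np.arctan2(R[1,0],R[0,0])),np.degrees(np.arccos(-R[2,2]))),"w %.4f"%s["width"],"F",s["contact_force"].round(1))
    print("shift tool",d.round(4))
    if yaw is not None:
        e=(yaw-y+90)%180-90; print("world turn deg %.2f -> rz rad %.4f"%(e,-np.radians(e)))
    print("q",s["qpos"].round(2))
E
cat > m.py <<'E'
from h import *
for n in("top","scene"):
    d=imaging.get_image(n); X=cloud(d); H=hsv(d); h,s,v=H[...,0],H[...,1],H[...,2]
    print(n)
    reg=(X[...,0]>.3)&(X[...,0]<.75)&(abs(X[...,1])<.6)
    for nm,lo,hi,z in(("green",45,80,.121),("yellow",22,34,.121),("red",0,8,.082)):
        m=(h>=lo)&(h<=hi)&(s>120)&(v>90)&(abs(X[...,2]-z)<.012)&reg
        if m.sum()<30: print(nm,"none");continue
        m,st=big(m); c,_=cv2.findContours(m.astype(np.uint8),0,1); w=ray(d,c[0][:,0,:],z)
        v_,u_=np.nonzero(m); print(nm,st[4],"px",u_.mean().round(1),v_.mean().round(1),"ray",ray(d,(u_.mean(),v_.mean()),z).round(4),"rect",rect(w[:,:2]),"z",np.nanmedian(X[m][:,2]).round(4))
        t=(abs(X[...,2]-z)<.006)&reg&(np.hypot(X[...,0]-w[:,0].mean(),X[...,1]-w[:,1].mean())<.075)
        t=cv2.morphologyEx(t.astype(np.uint8),cv2.MORPH_OPEN,np.ones((3,3),np.uint8))>0
        if t.any():
            t,st=big(t); c,_=cv2.findContours(t.astype(np.uint8),0,1); print("   top rect",rect(ray(d,c[0][:,0,:],z)[:,:2]),st)
    m=(h>100)&(h<125)&(s>150)&(v>60)&(X[...,2]<.04)&(abs(X[...,1])<.8)
    m,st=big(m); c,_=cv2.findContours(m.astype(np.uint8),0,1); print("blue",rect(ray(d,c[0][:,0,:],.02)[:,:2]),st)
    m=(v<60)&(X[...,2]<.015)&(X[...,0]>.25)&(X[...,0]<.75)&(X[...,1]<-.1)&(X[...,1]>-.6)
    m,st=big(m); c,_=cv2.findContours(m.astype(np.uint8),0,1); print("mat",rect(ray(d,c[0][:,0,:],.003)[:,:2]),st)
    m=(h>8)&(h<25)&(s>60)&(X[...,2]<.03)&(abs(X[...,1])<.25)&(X[...,0]>.3)&(X[...,0]<.8)
    m,st=big(cv2.morphologyEx(m.astype(np.uint8),cv2.MORPH_CLOSE,np.ones((3,3),np.uint8))); c,_=cv2.findContours(m.astype(np.uint8),0,1); print("stock",rect(ray(d,c[0][:,0,:],.02)[:,:2]),st)
E
python3 m.py
python3 - <<'E'
import cv2
i=cv2.imread('pics/top0.png')[100:305,110:440]; cv2.imwrite('pics/crop.png',cv2.resize(i,None,fx=2.4,fy=2.4,interpolation=2))
E
```

```text
top
green 317 px 299.9 214.4 ray [[ 0.5221 -0.0666  0.121 ]] rect [521.9 -66.8  44.1  42.1  89.2] z 0.1221
   top rect [521.  -67.   57.3  78.6  85.3] [287 197  28  37 908]
yellow 340 px 197.8 282.2 ray [[0.3775 0.1575 0.121 ]] rect [378.  157.   43.4  42.9  89.2] z 0.1182
   top rect [376.8 156.2  76.6  55.9  82.6] [181 270  37  28 684]
red 303 px 279.4 179.0 ray [[ 0.6094 -0.0228  0.082 ]] rect [609.4 -23.1  43.7  42.   89.2] z 0.0831
   top rect [608.5 -22.6 116.7  58.1  85.8] [ 254  166   52   28 1239]
blue [505.4 295.8 157.8  99.7   4.4] [ 125  195   45   69 2694]
mat [ 530.8 -305.1  136.8  237.3   87. ] [ 367  167   58   99 5460]
stock [554.3 -20.9 257.9 199.3  86.2] [ 223  164  112   87 5294]
scene
green 242 px 319.4 176.8 ray [[ 0.5215 -0.0661  0.121 ]] rect [521.9 -67.1  41.5  45.9  38.2] z 0.1212
   top rect [518.9 -61.6  61.3  80.8  85.9] [298 164  43  31 718]
yellow 361 px 307.0 280.5 ray [[0.3757 0.1609 0.121 ]] rect [375.8 160.7  40.8  41.7  39.2] z 0.1172
   top rect [374.9 163.   77.4  56.6  81. ] [282 262  42  41 692]
red 236 px 275.3 180.4 ray [[ 0.61   -0.0225  0.082 ]] rect [609.9 -22.9  44.6  44.6  77.5] z 0.0821
   top rect [606.6 -17.3 120.   59.5  85.3] [248 164  50  38 861]
blue [500.6 301.1 160.8 101.3   4.5] [ 163  281   93   81 3825]
mat [ 529.7 -303.   134.3  233.9   87.2] [ 319  126  102   69 3237]
stock [550.4 -14.7 266.5 205.1  86.3] [ 223  192  138   82 3553]
```

View pics/crop.png

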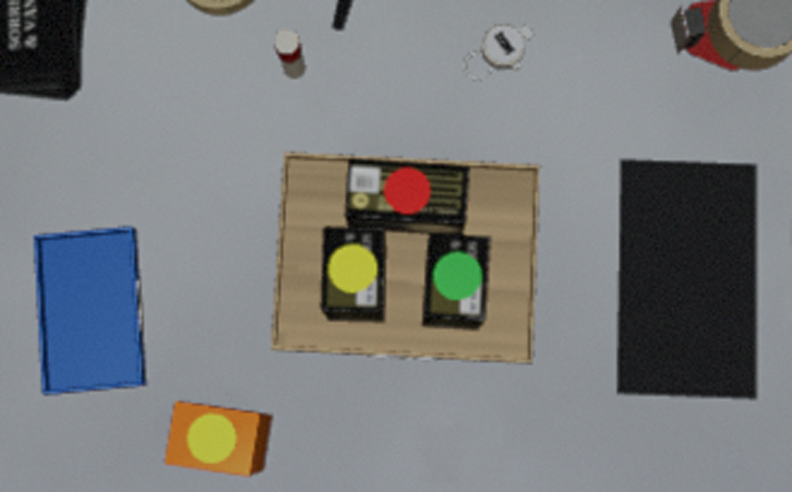

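```bash
sed -i 's/reg=(X\[...,0\]>.3)/reg=(X[...,0]>.44)/' m.py; python3 m.py | grep -A1 -E "top|green|yellow|red"
python3 - <<'E'
from h import *
plan([.521,-.067,.25],86)
E
```

```text
top
green 322 px 300.0 214.4 ray [[ 0.522  -0.0667  0.121 ]] rect [521.9 -66.8  44.1  42.1  89.2] z 0.1223
   top rect [521.  -67.   57.5  78.7  85.6] [287 197  27  37 904]
yellow 325 px 256.3 211.4 ray [[0.53   0.0294 0.121 ]] rect [528.9  29.   41.9  44.4  89.3] z 0.1224
   top rect [530.1  28.   57.5  77.7  89.2] [244 194  27  36 911]
red 296 px 279.4 179.1 ray [[ 0.6091 -0.0229  0.082 ]] rect [609.4 -23.1  43.7  42.   89.2] z 0.0832
   top rect [608.7 -22.7 116.9  58.2  85. ] [ 254  166   52   28 1229]
blue [505.5 295.9 157.8 100.1   4.5] [ 125  195   45   69 2706]
--
green 243 px 319.4 176.8 ray [[ 0.5216 -0.0662  0.121 ]] rect [521.9 -67.1  41.5  45.9  38.2] z 0.121
   top rect [518.9 -61.5  61.4  81.2  85.3] [299 164  42  31 727]
yellow 300 px 288.3 199.4 ray [[0.5299 0.03   0.121 ]] rect [530.3  30.1  42.3  47.9  40.5] z 0.1208
   top rect [527.2  33.7  60.1  81.2  87.4] [267 185  44  34 811]
red 236 px 275.3 180.4 ray [[ 0.61   -0.0225  0.082 ]] rect [609.9 -22.9  44.6  44.6  77.5] z 0.0817
   top rect [606.4 -17.1 120.4  59.9  85.4] [249 164  49  38 869]
blue [500.6 301.1 160.8 101.3   4.5] [ 163  281   93   81 3815]
clk 0.30 pos [ 0.2237 -0.5295  0.231 ] tool y yaw -67.1 x yaw 22.9 tilt 0.03 w 0.0854 F [ 0.4 -0.7 -0.5]
shift tool [ 0.4538 -0.3103 -0.0188]
world turn deg -26.91 -> rz rad 0.4696
q [-1.29  0.28  1.51 -0.    1.36 -0.12]
```

Call:
apply_moves:
  moves: [0.085,0,0,0,0,0,0.118,0.085,0,0,0,0,0,0.118,0.085,0,0,0,0,0,0.118,0.085,0,0,0,0,0,0.118,0.085,0.018,-0.033,0,0,0,0,0.085,0.018,-0.033,0,0,0,0,0.085,0.018,-0.033,0,0,0,0,0.085,0.018,-0.033,0,0,0,0]
  newtons: 50

```text
clock: 0.97
position: [0.3067, -0.4089, 0.2287]
ee_rot: [0.002, 0.999, -0.054, -0.001]
contact_force: [0.2, -0.5, 0.2]
width: 0.0852
```

```bash
python3 -c "
from h import *
plan([.5215,-.0668,.2],85.7)"
```

```text
clk 0.97 pos [ 0.3067 -0.4089  0.2287] tool y yaw -96.2 x yaw -6.2 tilt 0.22 w 0.0852 F [ 0.2 -0.5  0.2]
shift tool [ 0.1767 -0.3634  0.0272]
world turn deg 1.91 -> rz rad -0.0333
q [-1.06  0.18  1.64 -0.    1.32  0.62]
```

Call:
apply_moves:
  moves: [0.085,0.018,-0.035,0,0,0,-0.01,0.085,0.018,-0.035,0,0,0,-0.01,0.085,0.018,-0.035,0,0,0,-0.01,0.085,0.018,-0.035,0,0,0,0,0.085,0.018,-0.035,0,0,0,0,0.085,0.018,-0.035,0,0,0,0,0.085,0.018,-0.035,0,0,0,0,0.085,0.018,-0.035,0,0,0,0]

```text
clock: 1.63
position: [0.4798, -0.1294, 0.2284]
ee_rot: [0.003, 0.999, -0.041, 0.001]
contact_force: [0.9, -0.9, 0.3]
width: 0.085
```

```bash
python3 -c "
from h import *
plan([.5215,-.0668,.2],85.7)"
```

```text
clk 1.63 pos [ 0.4798 -0.1294  0.2284] tool y yaw -94.7 x yaw -4.7 tilt 0.32 w 0.0850 F [ 0.9 -0.9  0.3]
shift tool [ 0.0365 -0.0659  0.0281]
world turn deg 0.37 -> rz rad -0.0064
q [-0.4   0.16  1.67 -0.    1.31  1.25]
```

Call:
apply_moves:
  moves: [0.078,0.018,-0.032,0,0,0,-0.006,0.078,0.009,-0.017,0,0,0,0,0.078,0.005,-0.008,0,0,0,0,0.078,0,0,0,0,0,0,0.078,0,0,0,0,0,0,0.078,0,0,0,0,0,0,0.078,0,0,0,0,0,0,0.078,0,0,0,0,0,0]

```text
clock: 2.3
position: [0.5186, -0.0683, 0.228]
ee_rot: [0.002, 0.999, -0.034, 0.001]
contact_force: [-0.2, 0.6, -0.3]
width: 0.0781
```

```bash
python3 -c "
from h import *
plan([.5215,-.0668,.2],85.7)"
```

```text
clk 2.30 pos [ 0.5186 -0.0683  0.228 ] tool y yaw -93.9 x yaw -3.9 tilt 0.30 w 0.0781 F [-0.2  0.6 -0.3]
shift tool [ 0.0028 -0.0018  0.028 ]
world turn deg -0.39 -> rz rad 0.0068
q [-0.26  0.2   1.62 -0.    1.32  1.38]
```

```bash
cat >> h.py <<'E'
def full(xyz,yaw):
    plan(xyz)
    s,R=state(); y=np.degrees(np.arctan2(R[1,1],R[0,1])); e=(yaw-y+90)%180-90; t=np.radians(y+e)
    yy=np.array([np.cos(t),np.sin(t),0]); zz=np.array([0,0,-1.]); T=np.c_[np.cross(yy,zz),yy,zz]
    print("rotvec",Ro.from_matrix(R.T@T).as_rotvec().round(4))
E
python3 -c "
from h import *
full([.5215,-.0668,.0688],85.7)"
```

```text
clk 2.30 pos [ 0.5186 -0.0683  0.228 ] tool y yaw -93.9 x yaw -3.9 tilt 0.30 w 0.0781 F [-0.2  0.6 -0.3]
shift tool [ 0.0025 -0.0025  0.1592]
q [-0.26  0.2   1.62 -0.    1.32  1.38]
rotvec [ 0.0049 -0.0019  0.0068]
```

Call:
apply_moves:
  moves: [0.078,0.003,-0.002,0,0.005,-0.002,0.007,0.078,0,0,0,0,0,0,0.078,0,0,0.02,0,0,0,0.078,0,0,0.02,0,0,0,0.078,0,0,0.02,0,0,0,0.078,0,0,0.015,0,0,0,0.078,0,0,0,0,0,0,0.078,0,0,0,0,0,0]

```text
clock: 2.97
position: [0.5224, -0.0725, 0.1528]
ee_rot: [0.001, 0.999, -0.043, 0.003]
contact_force: [-0.2, -1.0, 0.7]
width: 0.0779
```

```bash
python3 -c "
from h import *
full([.5215,-.0668,.0688],85.7)
d=imaging.get_image('scene'); cv2.imwrite('pics/a1.png',cv2.resize(d['image'][100:330,160:460,::-1],None,fx=2.5,fy=2.5))"
```

```text
clk 2.97 pos [ 0.5224 -0.0725  0.1528] tool y yaw -94.9 x yaw -4.9 tilt 0.31 w 0.0779 F [-0.2 -1.   0.7]
shift tool [-0.0019 -0.0057  0.084 ]
q [-0.27  0.26  1.73 -0.    1.14  1.39]
rotvec [ 0.0017 -0.0052 -0.0103]
```

View pics/a1.png

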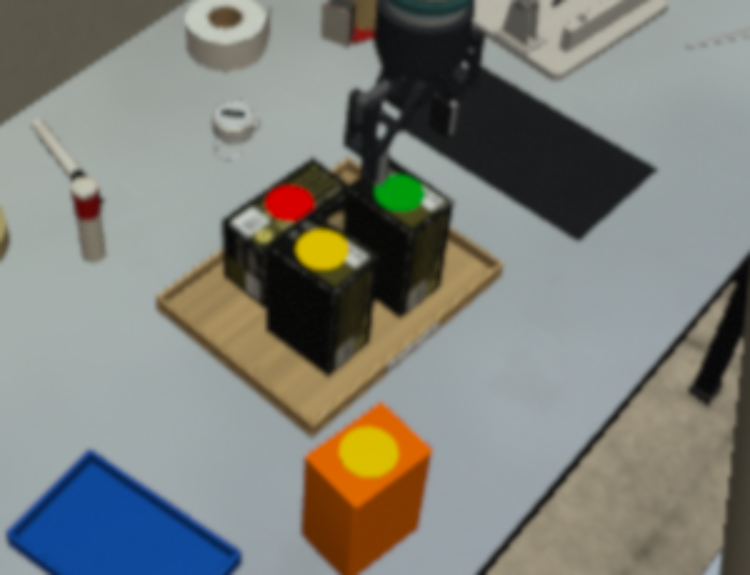

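Call:
apply_moves:
  moves: [0.078,-0.001,-0.004,0,0.002,-0.004,-0.01,0.078,0,0,0,0,0,0,0.078,0,0,0,0,0,0,0.078,0,0,0,0,0,0,0.078,0,0,0,0,0,0,0.078,0,0,0,0,0,0,0.078,0,0,0,0,0,0,0.078,0,0,0,0,0,0]

```text
clock: 3.68
position: [0.5248, -0.0688, 0.1581]
ee_rot: [0.001, 0.999, -0.037, 0.005]
contact_force: [0.1, 0.0, -0.2]
width: 0.0781
```

```bash
python3 -c "
from h import *
full([.5215,-.0668,.0688],85.7)
imaging.get_image('top');full([.5215,-.0668,.0688],85.7)"
```

```text
clk 3.68 pos [ 0.5248 -0.0688  0.1581] tool y yaw -94.3 x yaw -4.3 tilt 0.58 w 0.0781 F [ 0.1  0.  -0.2]
shift tool [-0.0043 -0.0019  0.0892]
q [-0.26  0.26  1.73  0.    1.15  1.38]
rotvec [ 0.0012 -0.01    0.0008]
clk 3.73 pos [ 0.5248 -0.0688  0.1581] tool y yaw -94.3 x yaw -4.3 tilt 0.58 w 0.0782 F [-0.1  0.5  0.1]
shift tool [-0.0043 -0.0019  0.0892]
q [-0.26  0.26  1.73  0.    1.15  1.38]
rotvec [ 0.0012 -0.0101  0.0008]
```

Call:
apply_moves:
  moves: [0.078,-0.004,-0.002,0.01,0,-0.01,0,0.078,0,0,0.02,0,0,0,0.078,0,0,0.02,0,0,0,0.078,0,0,0.005,0,0,0,0.078,0,0,0,0,0,0,0.078,0,0,0,0,0,0,0.078,0,0,0,0,0,0,0.078,0,0,0,0,0,0]

```text
clock: 4.4
position: [0.5204, -0.066, 0.1004]
ee_rot: [0.001, 0.999, -0.037, -0.001]
contact_force: [0.2, 0.5, 0.4]
width: 0.0781
```

```bash
python3 -c "
from h import *
full([.5215,-.0668,.0688],85.7)"
```

```text
clk 4.40 pos [ 0.5204 -0.066   0.1004] tool y yaw -94.3 x yaw -4.3 tilt 0.11 w 0.0781 F [0.2 0.5 0.4]
shift tool [0.0012 0.0007 0.0316]
q [-0.26  0.31  1.81 -0.    1.02  1.39]
rotvec [0.0012 0.0016 0.0007]
```

Well aligned; descend and grasp.

Call:
apply_moves:
  moves: [0.078,0.001,0,0.015,0.001,0.001,0,0.078,0,0,0.013,0,0,0,0.078,0,0,0,0,0,0,0.078,0,0,0,0,0,0,0.05,0,0,0,0,0,0,0.05,0,0,0,0,0,0,0.05,0,0,0,0,0,0,0.05,0,0,0,0,0,0]
  newtons: 40

```text
clock: 5.07
position: [0.5265, -0.0673, 0.0787]
ee_rot: [0.001, 0.999, -0.037, 0.006]
contact_force: [0.2, -0.4, -1.1]
width: 0.0573
```

Call:
apply_moves:
  moves: [0.05,0,0,0,0,0,0,0.05,0,0,0,0,0,0,0.05,0,0,0,0,0,0,0.05,0,0,0,0,0,0,0.05,0,0,0,0,0,0,0.05,0,0,0,0,0,0,0.05,0,0,0,0,0,0,0.05,0,0,0,0,0,0]

```text
clock: 5.73
position: [0.5263, -0.0673, 0.079]
ee_rot: [0.002, 0.999, -0.037, 0.006]
contact_force: [-0.2, -0.6, -1.6]
width: 0.0572
```

```bash
python3 -c "
from h import *
full([.5215,-.0668,.0688],85.7)"
```

```text
clk 5.73 pos [ 0.5263 -0.0673  0.079 ] tool y yaw -94.3 x yaw -4.3 tilt 0.75 w 0.0572 F [-0.2 -0.6 -1.6]
shift tool [-0.005  -0.0001  0.0102]
q [-0.26  0.34  1.83 -0.    0.96  1.39]
rotvec [ 0.0026 -0.0128  0.0007]
```

Call:
apply_moves:
  moves: [0.05,0,0,-0.01,0,0,0,0.05,0,0,-0.02,0,0,0,0.05,0,0,-0.02,0,0,0,0.05,0,0,-0.02,0,0,0,0.05,0,0,-0.02,0,0,0,0.05,0,0,-0.02,0,0,0,0.05,0,0,-0.01,0,0,0,0.05,0,0,0,0,0,0]

```text
clock: 6.4
position: [0.5237, -0.0665, 0.2078]
ee_rot: [0.001, 0.999, -0.037, 0.005]
contact_force: [0.3, 0.6, -1.8]
width: 0.0572
```

```bash
python3 -c "
from h import *
full([.5895,-.308,.2],87)
d=imaging.get_image('scene'); cv2.imwrite('pics/a2.png',cv2.resize(d['image'][60:330,160:500,::-1],None,fx=2.2,fy=2.2))"
```

```text
clk 6.40 pos [ 0.5237 -0.0665  0.2078] tool y yaw -94.3 x yaw -4.3 tilt 0.64 w 0.0572 F [ 0.3  0.6 -1.8]
shift tool [0.0835 0.2359 0.0093]
q [-0.26  0.21  1.65 -0.    1.27  1.39]
rotvec [ 0.0023 -0.0109 -0.022 ]
```

View pics/a2.png

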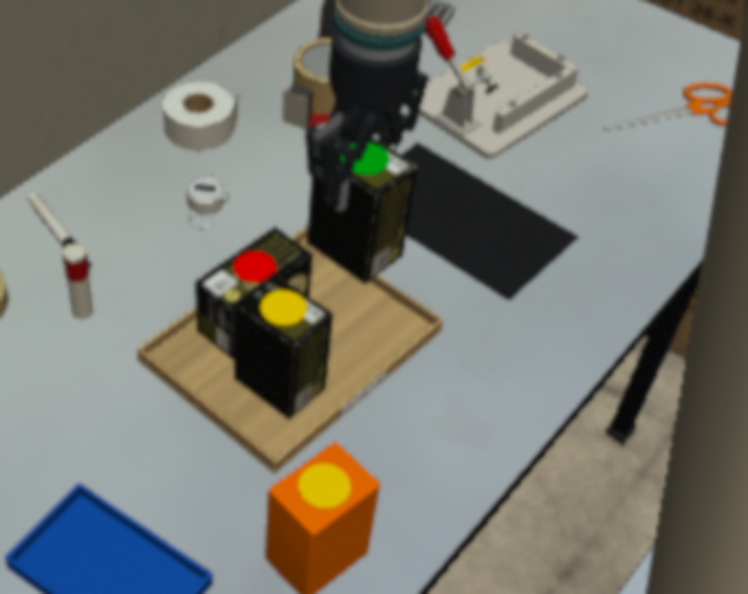

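The picture shows the green carton held upright above the tray (365,160). The red (255,267) and yellow (283,308) cartons haven't moved. Next I carry green to the far half of the mat.

Call:
apply_moves:
  moves: [0.05,0.005,0.014,0,0,0,-0.005,0.05,0.01,0.028,0,0,0,-0.006,0.05,0.011,0.031,0,0,0,-0.006,0.05,0.011,0.031,0,0,0,-0.005,0.05,0.011,0.031,0,0,0,0,0.05,0.011,0.031,0,0,0,0,0.05,0.01,0.028,0,0,0,0,0.05,0.006,0.016,0,0,0,0]

```text
clock: 7.12
position: [0.583, -0.2818, 0.2008]
ee_rot: [-0.003, 1.0, -0.022, -0.001]
contact_force: [0.5, 0.2, -1.1]
width: 0.057
```

```bash
python3 -c "
from h import *
full([.5895,-.308,.2],87)"
```

```text
clk 7.12 pos [ 0.583  -0.2818  0.2008] tool y yaw -92.5 x yaw -2.5 tilt 0.35 w 0.0570 F [ 0.5  0.2 -1.1]
shift tool [0.0076 0.0259 0.0006]
q [-0.56  0.4   1.39  0.    1.36  1.05]
rotvec [-0.0059  0.0015  0.0089]
```

Call:
apply_moves:
  moves: [0.05,0.003,0.008,0,-0.003,0.005,0.004,0.05,0.002,0.006,0,0,0,0,0.05,0.001,0.003,0,0,0,0,0.05,0,0.002,0,0,0,0,0.05,0,0,0,0,0,0,0.05,0,0,0,0,0,0,0.05,0,0,0,0,0,0,0.05,0,0,0,0,0,0]

```text
clock: 7.78
position: [0.586, -0.3001, 0.1957]
ee_rot: [-0.004, 1.0, -0.024, -0.002]
contact_force: [0.2, 0.1, -1.2]
width: 0.057
```

```bash
python3 -c "
from h import *
full([.5895,-.308,.078],87)"
```

```text
clk 7.78 pos [ 0.586  -0.3001  0.1957] tool y yaw -92.8 x yaw -2.8 tilt 0.57 w 0.0570 F [ 0.2  0.1 -1.2]
shift tool [0.0044 0.0088 0.1177]
q [-0.58  0.42  1.36  0.01  1.36  1.04]
rotvec [-0.0089  0.0044  0.0038]
```

Call:
apply_moves:
  moves: [0.05,0.003,0.005,0.01,-0.008,0.012,0.003,0.05,0.002,0.004,0.02,0,0,0,0.05,0,0,0.02,0,0,0,0.05,0,0,0.02,0,0,0,0.05,0,0,0.01,0,0,0,0.05,0,0,0.005,0,0,0,0.05,0,0,0,0,0,0,0.05,0,0,0,0,0,0]

```text
clock: 8.45
position: [0.5938, -0.306, 0.1133]
ee_rot: [0.002, 1.0, -0.023, 0.008]
contact_force: [0.9, -0.1, -1.5]
width: 0.0568
```

```bash
python3 -c "
from h import *
full([.5895,-.308,.078],87)"
```

```text
clk 8.45 pos [ 0.5938 -0.306   0.1133] tool y yaw -92.7 x yaw -2.7 tilt 0.93 w 0.0568 F [ 0.9 -0.1 -1.5]
shift tool [-0.0048  0.0021  0.0352]
q [-0.58  0.48  1.48  0.01  1.16  1.03]
rotvec [ 0.0028 -0.016   0.0058]
```

Call:
apply_moves:
  moves: [0.05,-0.002,0.001,0.008,0,0,0.003,0.05,-0.002,0.001,0.008,0,0,0,0.05,0,0,0.006,0,0,0,0.05,0,0,0.005,0,0,0,0.05,0,0,0.004,0,0,0,0.05,0,0,0.002,0,0,0,0.05,0,0,0.001,0,0,0,0.05,0,0,0,0,0,0]

```text
clock: 9.12
position: [0.5918, -0.3095, 0.0794]
ee_rot: [0.003, 1.0, -0.025, 0.011]
contact_force: [0.1, -0.7, -0.6]
width: 0.0572
```

```bash
python3 -c "
from h import *
full([.5895,-.308,.078],87)"
```

```text
clk 9.12 pos [ 0.5918 -0.3095  0.0794] tool y yaw -92.9 x yaw -2.9 tilt 1.28 w 0.0572 F [ 0.1 -0.7 -0.6]
shift tool [-0.0024 -0.0014  0.0014]
q [-0.59  0.51  1.53  0.01  1.08  1.03]
rotvec [ 0.0061 -0.0214  0.0024]
```

Call:
apply_moves:
  moves: [0.05,0,0,0,0.003,-0.009,0,0.05,0,0,0.001,0,0,0,0.05,0,0,0.001,0,0,0,0.05,0,0,0.001,0,0,0,0.05,0,0,0,0,0,0,0.05,0,0,0,0,0,0,0.05,0,0,0,0,0,0,0.05,0,0,0,0,0,0]

```text
clock: 9.78
position: [0.5928, -0.31, 0.0771]
ee_rot: [0.002, 1.0, -0.025, 0.007]
contact_force: [-0.1, -0.1, -0.7]
width: 0.0574
```

```bash
python3 -c "
from h import *
full([.5895,-.308,.078],87)
d=imaging.get_image('scene'); cv2.imwrite('pics/a3.png',cv2.resize(d['image'][60:330,160:500,::-1],None,fx=2.2,fy=2.2))"
```

```text
clk 9.78 pos [ 0.5928 -0.31    0.0771] tool y yaw -92.8 x yaw -2.8 tilt 0.80 w 0.0574 F [-0.1 -0.1 -0.7]
shift tool [-0.0033 -0.0018 -0.0009]
q [-0.59  0.52  1.52  0.    1.09  1.03]
rotvec [ 0.0039 -0.0134  0.0027]
```

View pics/a3.png

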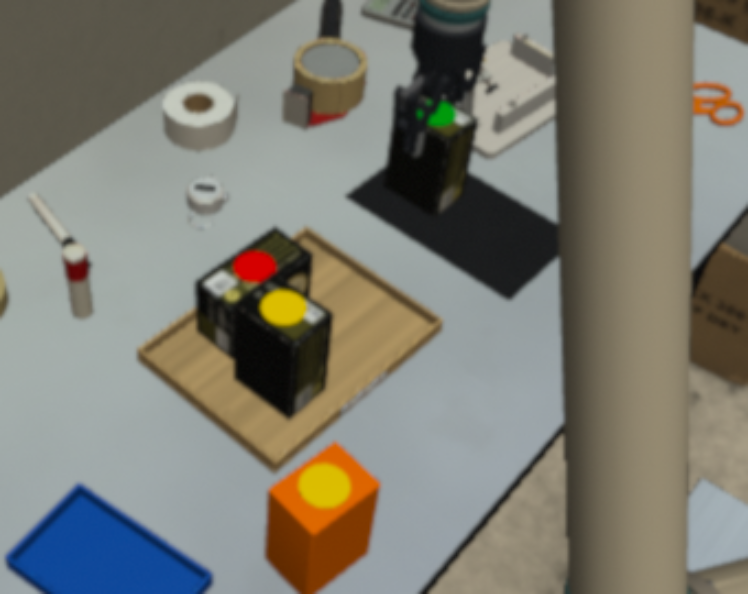

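Green stands upright on the far half of the mat, with its sticker at (440,114). I release it and rise.

Call:
apply_moves:
  moves: [0.078,0,0,0,0,0,0,0.078,0,0,0,0,0,0,0.078,0,0,0,0,0,0,0.078,0,0,0,0,0,0,0.078,0,0,-0.005,0,0,0,0.078,0,0,-0.02,0,0,0,0.078,0,0,-0.03,0,0,0,0.078,0,0,-0.03,0,0,0]

```text
clock: 10.5
position: [0.5879, -0.3072, 0.1585]
ee_rot: [-0.002, 1.0, -0.025, 0.0]
contact_force: [0.4, -0.2, 0.3]
width: 0.0776
```

```bash
python3 -c "
from h import *
full([.5298,.0293,.2],85.7)"
```

```text
clk 10.50 pos [ 0.5879 -0.3072  0.1585] tool y yaw -92.9 x yaw -2.9 tilt 0.21 w 0.0776 F [ 0.4 -0.2  0.3]
shift tool [-0.0748 -0.3334 -0.0404]
q [-0.59  0.45  1.41  0.    1.28  1.03]
rotvec [-0.0036 -0.0008  0.0252]
```

Call:
apply_moves:
  moves: [0.078,0,0,-0.03,0,0,0.003,0.078,-0.008,-0.037,0,0,0,0.003,0.078,-0.008,-0.037,0,0,0,0.003,0.078,-0.008,-0.037,0,0,0,0.003,0.078,-0.008,-0.037,0,0,0,0.003,0.078,-0.008,-0.037,0,0,0,0.003,0.078,-0.008,-0.037,0,0,0,0.003,0.078,-0.008,-0.037,0,0,0,0.003]

```text
clock: 11.17
position: [0.5546, -0.0485, 0.2011]
ee_rot: [0.006, 0.999, -0.044, 0.014]
contact_force: [0.3, 0.4, 0.9]
width: 0.0782
```

```bash
python3 -c "
from h import *
full([.5298,.0293,.2],85.7)"
```

```text
clk 11.17 pos [ 0.5546 -0.0485  0.2011] tool y yaw -95.1 x yaw -5.1 tilt 1.70 w 0.0782 F [0.3 0.4 0.9]
shift tool [-0.0316 -0.0753 -0.0006]
q [-0.21  0.25  1.62 -0.01  1.25  1.45]
rotvec [ 0.011  -0.0275 -0.0134]
```

Call:
apply_moves:
  moves: [0.078,-0.012,-0.03,0,0.004,-0.01,-0.004,0.078,-0.008,-0.02,0,0.003,-0.008,-0.004,0.078,-0.005,-0.01,0,0.002,-0.005,-0.003,0.078,-0.003,-0.005,0,0,0,0,0.078,0,0,0,0,0,0,0.078,0,0,0,0,0,0,0.078,0,0,0,0,0,0,0.078,0,0,0,0,0,0]

```text
clock: 11.83
position: [0.5302, 0.0262, 0.2038]
ee_rot: [0.001, 0.999, -0.035, 0.005]
contact_force: [0.1, -0.4, 0.1]
width: 0.0782
```

```bash
python3 -c "
from h import *
full([.5298,.0293,.0688],85.7)"; python3 m.py | grep -A1 -E "^top|^scene|green|yellow|red"
```

```text
clk 11.83 pos [0.5302 0.0262 0.2038] tool y yaw -94.1 x yaw -4.1 tilt 0.53 w 0.0782 F [ 0.1 -0.4  0.1]
shift tool [-0.0019 -0.0032  0.135 ]
q [-0.08  0.22  1.65 -0.    1.26  1.56]
rotvec [ 0.0009 -0.0091  0.0042]
top
green 310 px 409.0 183.1 ray [[ 0.5886 -0.3101  0.121 ]] rect [ 587.6 -311.1   42.2   43.2   87.4] z 0.1211
   top rect [ 587.8 -308.7   55.6   78.6   87.1] [396 166  26  36 892]
yellow 57 px 257.2 218.6 ray [[0.5141 0.0275 0.121 ]] rect [513.6  25.7  12.7  38.9  12.5] z 0.1222
   top rect [507.7  29.2  55.   33.1  89.3] [244 214  26  16 335]
red none
blue [505.5 295.9 157.8  99.9   4.5] [ 125  195   45   69 2695]
--
scene
green 173 px 357.7 111.4 ray [[ 0.5882 -0.3085  0.121 ]] rect [ 588.5 -308.    42.7   42.8   42. ] z 0.1196
   top rect [ 585.2 -302.5   61.9   80.9   86.8] [340 102  36  24 488]
yellow 304 px 288.4 199.5 ray [[0.5297 0.0299 0.121 ]] rect [530.3  30.1  42.3  47.9  40.5] z 0.121
   top rect [527.2  33.8  60.3  80.5  88.2] [267 185  44  34 816]
red 167 px 274.8 182.0 ray [[ 0.6076 -0.018   0.082 ]] rect [607.6 -19.8  44.2  38.7  36.1] z 0.0821
   top rect [606.4 -17.2 120.3  59.5  85. ] [250 164  52  37 749]
```

Call:
apply_moves:
  moves: [0.078,-0.001,-0.003,0.01,0.001,-0.009,0.004,0.078,-0.001,0,0.02,0,0,0,0.078,0,0,0.025,0,0,0,0.078,0,0,0.02,0,0,0,0.078,0,0,0.01,0,0,0,0.078,0,0,0.005,0,0,0,0.078,0,0,0,0,0,0,0.078,0,0,0,0,0,0]

```text
clock: 12.6
position: [0.5296, 0.0265, 0.1064]
ee_rot: [-0.0, 0.999, -0.041, -0.001]
contact_force: [-0.1, -0.9, 0.2]
width: 0.0778
```

```bash
python3 -c "
from h import *
full([.5298,.0293,.0688],85.7)"
```

```text
clk 12.60 pos [0.5296 0.0265 0.1064] tool y yaw -94.8 x yaw -4.8 tilt 0.16 w 0.0778 F [-0.1 -0.9  0.2]
shift tool [ 0.     -0.0028  0.0376]
q [-0.08  0.31  1.79  0.    1.04  1.57]
rotvec [-0.0003  0.0027 -0.008 ]
```

Call:
apply_moves:
  moves: [0.078,0,-0.002,0.01,0,0,-0.008,0.078,0,-0.001,0.01,0,0,0,0.078,0,0,0.008,0,-0.002,0,0.078,0,0,0.006,0,-0.002,0,0.078,0,0,0.004,0,-0.002,0,0.078,0,0,0.003,0,-0.002,0,0.078,0,0,0.001,0,0,0,0.078,0,0,0,0,0,0]

```text
clock: 13.27
position: [0.5319, 0.0297, 0.0619]
ee_rot: [-0.0, 0.999, -0.037, -0.003]
contact_force: [-0.3, -0.6, 0.8]
width: 0.0781
```

```bash
python3 -c "
from h import *
full([.5298,.0293,.0688],85.7)"
```

```text
clk 13.27 pos [0.5319 0.0297 0.0619] tool y yaw -94.3 x yaw -4.3 tilt 0.40 w 0.0781 F [-0.3 -0.6  0.8]
shift tool [-0.0021  0.0005 -0.0069]
q [-0.08  0.37  1.84  0.    0.94  1.57]
rotvec [-0.0004  0.007   0.0007]
```

Call:
apply_moves:
  moves: [0.078,-0.001,0,-0.006,0,0.006,0,0.078,0,0,0,0,0,0,0.05,0,0,0,0,0,0,0.05,0,0,0,0,0,0,0.05,0,0,0,0,0,0,0.05,0,0,0,0,0,0,0.05,0,0,0,0,0,0,0.05,0,0,0,0,0,0]

```text
clock: 13.93
position: [0.5316, 0.0297, 0.0701]
ee_rot: [-0.0, 0.999, -0.037, 0.001]
contact_force: [0.3, 0.6, -0.6]
width: 0.0574
```

```bash
python3 -c "
from h import *
full([.5298,.0293,.0688],85.7)"
```

```text
clk 13.93 pos [0.5316 0.0297 0.0701] tool y yaw -94.3 x yaw -4.3 tilt 0.16 w 0.0574 F [ 0.3  0.6 -0.6]
shift tool [-0.0018  0.0006  0.0013]
q [-0.08  0.35  1.83  0.    0.95  1.57]
rotvec [-0.0004 -0.0028  0.0008]
```

Call:
apply_moves:
  moves: [0.05,0,0,-0.01,0,0,0,0.05,0,0,-0.02,0,0,0,0.05,0,0,-0.025,0,0,0,0.05,0,0,-0.025,0,0,0,0.05,0,0,-0.025,0,0,0,0.05,0,0,-0.02,0,0,0,0.05,0,0,-0.015,0,0,0,0.05,0,0,-0.01,0,0,0]

```text
clock: 14.6
position: [0.5277, 0.0299, 0.2267]
ee_rot: [-0.0, 0.999, -0.037, -0.004]
contact_force: [0.2, -0.0, -0.7]
width: 0.0574
```

```bash
python3 -c "
from h import *
full([.476,-.301,.2],87)"
```

```text
clk 14.60 pos [0.5277 0.0299 0.2267] tool y yaw -94.3 x yaw -4.3 tilt 0.45 w 0.0574 F [ 0.2 -0.  -0.7]
shift tool [-0.0268  0.3338  0.0268]
q [-0.08  0.21  1.6   0.    1.33  1.57]
rotvec [-0.0004  0.0078 -0.0221]
```

Call:
apply_moves:
  moves: [0.05,-0.003,0.015,0,0,0.005,-0.005,0.05,-0.003,0.03,0,0,0,-0.005,0.05,-0.003,0.034,0,0,0,-0.005,0.05,-0.003,0.034,0,0,0,-0.005,0.05,-0.003,0.034,0,0,0,0,0.05,-0.003,0.034,0,0,0,0,0.05,-0.003,0.034,0,0,0,0,0.05,-0.003,0.034,0,0,0,0]

```text
clock: 15.27
position: [0.491, -0.2191, 0.2366]
ee_rot: [-0.002, 1.0, -0.02, 0.006]
contact_force: [1.0, -0.0, -0.7]
width: 0.0575
```

```bash
python3 -c "
from h import *
full([.476,-.301,.2],87)"
```

```text
clk 15.27 pos [ 0.491  -0.2191  0.2366] tool y yaw -92.3 x yaw -2.3 tilt 0.74 w 0.0575 F [ 1.  -0.  -0.7]
shift tool [-0.0121  0.0825  0.0361]
q [-0.56  0.21  1.58  0.01  1.34  1.05]
rotvec [-0.0035 -0.0124  0.0121]
```

Call:
apply_moves:
  moves: [0.05,-0.004,0.03,0.005,0,-0.005,0.004,0.05,-0.003,0.02,0.005,0,-0.003,0.004,0.05,-0.002,0.012,0,0,0,0,0.05,-0.001,0.008,0,0,0,0,0.05,0,0.004,0,0,0,0,0.05,0,0,0,0,0,0,0.05,0,0,0,0,0,0,0.05,0,0,0,0,0,0]

```text
clock: 15.93
position: [0.4757, -0.3009, 0.2297]
ee_rot: [-0.0, 1.0, -0.027, 0.003]
contact_force: [0.6, 0.2, -1.0]
width: 0.057
```

```bash
python3 -c "
from h import *
full([.476,-.301,.069],87)"
```

```text
clk 15.93 pos [ 0.4757 -0.3009  0.2297] tool y yaw -93.1 x yaw -3.1 tilt 0.40 w 0.0570 F [ 0.6  0.2 -1. ]
shift tool [-0.0008  0.0003  0.1607]
q [-0.69  0.26  1.54  0.01  1.34  0.93]
rotvec [-0.0011 -0.0068 -0.0023]
```

Call:
apply_moves:
  moves: [0.05,0,0,0.012,0,-0.003,0,0.05,0,0,0.02,0,0,0,0.05,0,0,0.025,0,0,0,0.05,0,0,0.025,0,0,0,0.05,0,0,0.02,0,0,0,0.05,0,0,0.015,0,0,0,0.05,0,0,0.008,0,0,0,0.05,0,0,0.004,0,0,0]

```text
clock: 16.6
position: [0.4795, -0.2926, 0.0947]
ee_rot: [-0.0, 1.0, -0.022, 0.004]
contact_force: [0.1, -0.3, -1.1]
width: 0.0572
```

```bash
python3 -c "
from h import *
full([.476,-.301,.069],87)"
```

```text
clk 16.60 pos [ 0.4795 -0.2926  0.0947] tool y yaw -92.5 x yaw -2.5 tilt 0.47 w 0.0572 F [ 0.1 -0.3 -1.1]
shift tool [-0.0033  0.0086  0.0257]
q [-0.68  0.36  1.74  0.01  1.03  0.94]
rotvec [-0.001  -0.0081  0.0083]
```

Call:
apply_moves:
  moves: [0.05,-0.002,0.004,0.006,0,-0.003,0.004,0.05,-0.001,0.003,0.006,0,-0.002,0.003,0.05,0,0.001,0.005,0,0,0,0.05,0,0,0.004,0,0,0,0.05,0,0,0.002,0,0,0,0.05,0,0,0.001,0,0,0,0.05,0,0,0,0,0,0,0.05,0,0,0,0,0,0]

```text
clock: 17.27
position: [0.4777, -0.3017, 0.0702]
ee_rot: [0.001, 1.0, -0.025, 0.003]
contact_force: [-0.1, -0.2, -2.1]
width: 0.0575
```

```bash
python3 -c "
from h import *
full([.476,-.301,.069],87)"
```

```text
clk 17.27 pos [ 0.4777 -0.3017  0.0702] tool y yaw -92.9 x yaw -2.9 tilt 0.36 w 0.0575 F [-0.1 -0.2 -2.1]
shift tool [-0.0018 -0.0006  0.0011]
q [-0.69  0.39  1.76  0.    0.98  0.93]
rotvec [ 0.0015 -0.0062  0.0016]
```

Lower the last 1–2 mm, then release.

Call:
apply_moves:
  moves: [0.05,0,0,0.001,0,-0.003,0,0.05,0,0,0.001,0,0,0,0.05,0,0,0.001,0,0,0,0.05,0,0,0.001,0,0,0,0.05,0,0,0,0,0,0,0.05,0,0,0,0,0,0,0.05,0,0,0,0,0,0,0.05,0,0,0,0,0,0]

```text
clock: 17.93
position: [0.4788, -0.3023, 0.0692]
ee_rot: [0.002, 1.0, -0.025, 0.003]
contact_force: [0.4, 0.9, -1.7]
width: 0.0573
```

```bash
python3 -c "
from h import *
full([.476,-.301,.069],87)"
```

```text
clk 17.93 pos [ 0.4788 -0.3023  0.0692] tool y yaw -92.9 x yaw -2.9 tilt 0.42 w 0.0573 F [ 0.4  0.9 -1.7]
shift tool [-0.0029 -0.0012  0.0002]
q [-0.69  0.4   1.76  0.    0.97  0.93]
rotvec [ 0.0039 -0.0062  0.0019]
```

Call:
apply_moves:
  moves: [0.05,0,0,0.002,0,0,0,0.05,0,0,0.002,0,0,0,0.05,0,0,0.001,0,0,0,0.05,0,0,0.001,0,0,0,0.05,0,0,0,0,0,0,0.05,0,0,0,0,0,0,0.05,0,0,0,0,0,0,0.05,0,0,0,0,0,0]

```text
clock: 18.6
position: [0.4794, -0.3025, 0.0689]
ee_rot: [0.003, 1.0, -0.025, 0.004]
contact_force: [-0.9, 0.6, 2.1]
width: 0.0572
```

```bash
python3 -c "
from h import *
full([.476,-.301,.069],87)"
```

```text
clk 18.60 pos [ 0.4794 -0.3025  0.0689] tool y yaw -92.9 x yaw -2.9 tilt 0.56 w 0.0572 F [-0.9  0.6  2.1]
shift tool [-0.0035 -0.0014 -0.0001]
q [-0.69  0.4   1.77  0.    0.97  0.93]
rotvec [ 0.005  -0.0083  0.0023]
```

Contact (+2 N). Release and rise.

Call:
apply_moves:
  moves: [0.078,0,0,0,0,0,0,0.078,0,0,0,0,0,0,0.078,0,0,0,0,0,0,0.078,0,0,0,0,0,0,0.078,0,0,-0.008,0,0,0,0.078,0,0,-0.025,0,0,0,0.078,0,0,-0.03,0,0,0,0.078,0,0,-0.03,0,0,0]

```text
clock: 19.27
position: [0.4749, -0.2992, 0.1573]
ee_rot: [-0.003, 1.0, -0.025, -0.003]
contact_force: [0.5, -1.4, 0.3]
width: 0.0781
```

```bash
python3 m.py | grep -A1 -E "^top|^scene|green|yellow|red"; python3 -c "
from h import *
full([.6092,-.0228,.2],-4.3)"
```

```text
top
green 311 px 409.0 183.1 ray [[ 0.5885 -0.31    0.121 ]] rect [ 587.6 -311.1   42.2   43.2   87.4] z 0.1215
   top rect [ 587.9 -308.7   55.7   78.5   87.1] [396 166  26  36 885]
yellow 46 px 404.9 239.7 ray [[ 0.4631 -0.2951  0.121 ]] rect [ 462.8 -294.4   22.5   12.5   77.8] z 0.1209
   top rect [ 455.6 -289.5   28.4   30.9   87.5] [396 236  14  15 152]
red 299 px 279.3 179.0 ray [[ 0.6092 -0.0227  0.082 ]] rect [609.4 -23.1  43.7  42.   89.2] z 0.0833
   top rect [608.6 -22.7 117.   58.1  85.3] [ 254  166   52   28 1238]
--
scene
green 174 px 357.7 111.4 ray [[ 0.5884 -0.3085  0.121 ]] rect [ 588.5 -308.    42.7   42.8   42. ] z 0.1198
   top rect [ 585.7 -303.6   59.7   79.9   86.8] [340 102  37  24 476]
yellow 214 px 394.4 132.6 ray [[ 0.4777 -0.3017  0.121 ]] rect [ 478.8 -301.7   42.6   48.6   31.6] z 0.1201
   top rect [ 477.6 -295.7   76.5   61.6    0.8] [375 125  38  22 490]
red 246 px 275.6 180.6 ray [[ 0.6092 -0.0224  0.082 ]] rect [609.7 -22.9  43.2  47.1  41.4] z 0.0817
   top rect [606.4 -17.4 119.8  60.   85.3] [249 165  53  38 994]
clk 19.37 pos [ 0.4784 -0.302   0.1622] tool y yaw -92.9 x yaw -2.9 tilt 0.34 w 0.0780 F [1.5 0.1 0.5]
shift tool [ 0.1168 -0.2853 -0.038 ]
q [-0.69  0.31  1.64  0.    1.19  0.93]
rotvec [ 0.0062 -0.002  -1.5459]
```

Call:
apply_moves:
  moves: [0.078,0,0,-0.02,0,0,0,0.078,0,0,-0.02,0,0,-0.1,0.078,0,0,0,0,0,-0.12,0.078,0,0,0,0,0,-0.12,0.078,0,0,0,0,0,-0.12,0.078,0,0,0,0,0,-0.12,0.078,0,0,0,0,0,-0.12,0.078,0,0,0,0,0,-0.12]

```text
clock: 20.03
position: [0.478, -0.3017, 0.207]
ee_rot: [0.004, 0.921, 0.39, 0.003]
contact_force: [-0.2, 1.3, 0.1]
width: 0.0786
```

Call:
apply_moves:
  moves: [0.078,0,0,0,0,0,-0.12,0.078,0,0,0,0,0,-0.12,0.078,0,0,0,0,0,-0.12,0.078,0,0,0,0,0,-0.12,0.078,0,0,0,0,0,-0.06,0.078,0,0,0,0,0,0,0.078,0,0,0,0,0,0,0.078,0,0,0,0,0,0]

```text
clock: 20.7
position: [0.4765, -0.3005, 0.2057]
ee_rot: [0.004, 0.776, 0.631, 0.001]
contact_force: [-0.7, -0.2, -0.5]
width: 0.0781
```

```bash
python3 -c "
from h import *
full([.6092,-.0228,.2],-4.4)"
```

```text
clk 20.70 pos [ 0.4765 -0.3005  0.2057] tool y yaw -11.7 x yaw 78.3 tilt 0.43 w 0.0781 F [-0.7 -0.2 -0.5]
shift tool [0.2989 0.0734 0.0053]
q [-0.69  0.27  1.58  0.    1.29 -0.48]
rotvec [ 0.0067  0.0032 -0.1282]
```

Call:
apply_moves:
  moves: [0.078,0,0,0,0.003,0.002,-0.07,0.078,0,0,0,0.003,0,-0.055,0.078,0.02,0.008,0,0,0,0,0.078,0.035,0.014,0,0,0,0,0.078,0.036,0.014,0,0,0,0,0.078,0.036,0.014,0,0,0,0,0.078,0.036,0.014,0,0,0,0,0.078,0.036,0.014,0,0,0,0]

```text
clock: 21.37
position: [0.5716, -0.1106, 0.2043]
ee_rot: [0.002, 0.741, 0.671, -0.002]
contact_force: [-0.2, -1.3, -0.2]
width: 0.078
```

```bash
python3 -c "
from h import *
full([.6092,-.0228,.2],-4.4)"
```

```text
clk 21.37 pos [ 0.5716 -0.1106  0.2043] tool y yaw -5.7 x yaw 84.3 tilt 0.38 w 0.0780 F [-0.2 -1.3 -0.2]
shift tool [0.0911 0.0288 0.0037]
q [-0.31  0.3   1.53 -0.01  1.3  -0.21]
rotvec [-0.0001  0.0066 -0.022 ]
```

Call:
apply_moves:
  moves: [0.078,0.03,0.01,0,0,0.003,-0.01,0.078,0.025,0.008,0,0,0,-0.008,0.078,0.015,0.005,0,0,0,0,0.078,0.008,0.003,0,0,0,0,0.078,0.004,0.001,0,0,0,0,0.078,0,0,0,0,0,0,0.078,0,0,0,0,0,0,0.078,0,0,0,0,0,0]

```text
clock: 22.03
position: [0.6093, -0.0204, 0.2032]
ee_rot: [0.001, 0.734, 0.679, -0.0]
contact_force: [0.3, 0.2, -0.2]
width: 0.078
```

```bash
python3 -c "
from h import *
full([.6092,-.0228,.0343],-4.4)"
```

```text
clk 22.03 pos [ 0.6093 -0.0204  0.2032] tool y yaw -4.5 x yaw 85.5 tilt 0.08 w 0.0780 F [ 0.3  0.2 -0.2]
shift tool [-0.0022  0.      0.1689]
q [-0.15  0.34  1.48 -0.    1.32 -0.07]
rotvec [ 0.0003  0.0014 -0.002 ]
```

Call:
apply_moves:
  moves: [0.078,-0.002,0,0.012,0,0,-0.002,0.078,0,0,0.02,0,0,0,0.078,0,0,0.025,0,0,0,0.078,0,0,0.025,0,0,0,0.078,0,0,0.02,0,0,0,0.078,0,0,0.012,0,0,0,0.078,0,0,0.005,0,0,0,0.078,0,0,0,0,0,0]

```text
clock: 22.7
position: [0.6087, -0.0347, 0.0831]
ee_rot: [0.004, 0.739, 0.674, 0.0]
contact_force: [0.7, 0.8, 0.6]
width: 0.0777
```

```bash
python3 -c "
from h import *
full([.6092,-.0228,.0343],-4.4)"
```

```text
clk 22.70 pos [ 0.6087 -0.0347  0.0831] tool y yaw -5.2 x yaw 84.8 tilt 0.51 w 0.0777 F [0.7 0.8 0.6]
shift tool [ 0.0122 -0.0009  0.0487]
q [-0.17  0.44  1.65 -0.01  1.05 -0.07]
rotvec [ 0.0065  0.006  -0.0144]
```

Call:
apply_moves:
  moves: [0.078,0.006,0,0.005,0.004,0.003,-0.007,0.078,0.004,0,0.01,0.002,0.002,-0.005,0.078,0.002,0,0.01,0,0,0,0.078,0,0,0.008,0,0,0,0.078,0,0,0.005,0,0,0,0.078,0,0,0.003,0,0,0,0.078,0,0,0,0,0,0,0.078,0,0,0,0,0,0]

```text
clock: 23.37
position: [0.6121, -0.0231, 0.041]
ee_rot: [0.002, 0.735, 0.678, 0.001]
contact_force: [0.3, 0.2, 0.2]
width: 0.0776
```

```bash
python3 -c "
from h import *
full([.6092,-.0228,.0343],-4.4)"
```

```text
clk 23.37 pos [ 0.6121 -0.0231  0.041 ] tool y yaw -4.6 x yaw 85.4 tilt 0.33 w 0.0776 F [0.3 0.2 0.2]
shift tool [ 0.0001 -0.0029  0.0067]
q [-0.15  0.49  1.69 -0.    0.96 -0.07]
rotvec [ 0.0056  0.0012 -0.0028]
```

Call:
apply_moves:
  moves: [0.078,0,-0.002,0.003,0.005,0,-0.003,0.078,0,-0.001,0.003,0,0,0,0.078,0,0,0.001,0,0,0,0.05,0,0,0,0,0,0,0.05,0,0,0,0,0,0,0.05,0,0,0,0,0,0,0.05,0,0,0,0,0,0,0.05,0,0,0,0,0,0]

```text
clock: 24.03
position: [0.6097, -0.0232, 0.0346]
ee_rot: [0.002, 0.734, 0.68, 0.0]
contact_force: [0.2, -0.5, -0.9]
width: 0.0571
```

Call:
apply_moves:
  moves: [0.05,0,0,0,0,0,0,0.05,0,0,0,0,0,0,0.05,0,0,0,0,0,0,0.05,0,0,-0.01,0,0,0,0.05,0,0,-0.02,0,0,0,0.05,0,0,-0.02,0,0,0,0.05,0,0,-0.02,0,0,0,0.05,0,0,-0.02,0,0,0]

```text
clock: 24.7
position: [0.6051, -0.0224, 0.1242]
ee_rot: [-0.004, 0.734, 0.68, -0.004]
contact_force: [0.7, 0.5, -1.1]
width: 0.0569
```

```bash
python3 -c "
from h import *
full([.5035,.298,.2],-85.6)
d=imaging.get_image('scene'); cv2.imwrite('pics/a4.png',cv2.resize(d['image'][60:330,160:500,::-1],None,fx=2.2,fy=2.2))"
```

```text
clk 24.70 pos [ 0.6051 -0.0224  0.1242] tool y yaw -4.4 x yaw 85.6 tilt 0.63 w 0.0569 F [ 0.7  0.5 -1.1]
shift tool [ 0.3117 -0.1266 -0.0746]
q [-0.15  0.4   1.59 -0.    1.16 -0.07]
rotvec [-0.0087  0.0082  1.4175]
```

View pics/a4.png

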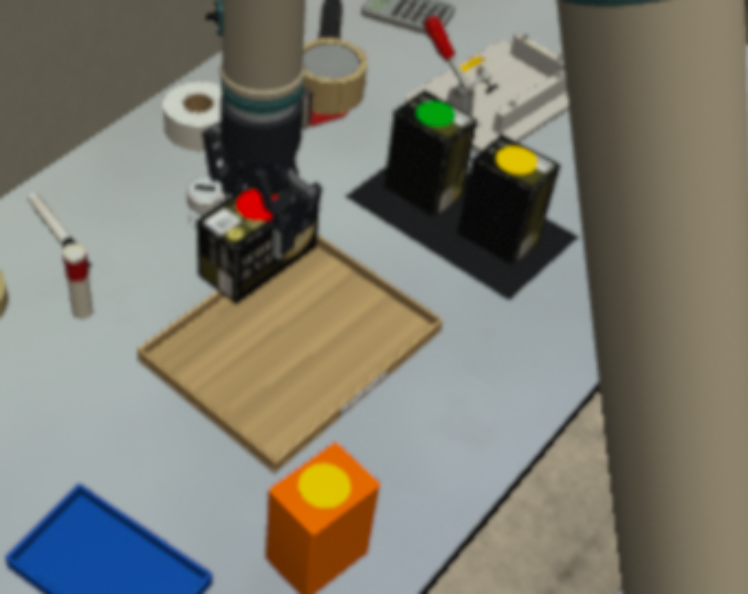

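Call:
apply_moves:
  moves: [0.05,0,0,-0.025,-0.004,0.004,0,0.05,0,0,-0.03,-0.004,0.004,0,0.05,0,0,-0.025,0,0,0.05,0.05,0,0,0,0,0,0.1,0.05,0,0,0,0,0,0.12,0.05,0,0,0,0,0,0.12,0.05,0,0,0,0,0,0.12,0.05,0,0,0,0,0,0.12]

```text
clock: 25.42
position: [0.6088, -0.0231, 0.2205]
ee_rot: [0.001, 0.913, 0.408, 0.009]
contact_force: [-0.6, 0.1, -2.2]
width: 0.0568
```

Call:
apply_moves:
  moves: [0.05,0,0,0,0,0,0.12,0.05,0,0,0,0,0,0.12,0.05,0,0,0,0,0,0.12,0.05,0,0,0,0,0,0.12,0.05,0,0,0,0,0,0.12,0.05,0,0,0,0,0,0.1,0.05,0,0,0,0,0,0.05,0.05,0,0,0,0,0,0]

```text
clock: 26.08
position: [0.6072, -0.0228, 0.2229]
ee_rot: [-0.002, 1.0, 0.027, 0.01]
contact_force: [0.6, -0.4, -0.8]
width: 0.0575
```

```bash
python3 -c "
from h import *
full([.505,.297,.2],-85.6)"
```

```text
clk 26.08 pos [ 0.6072 -0.0228  0.2229] tool y yaw -86.9 x yaw 3.1 tilt 1.14 w 0.0575 F [ 0.6 -0.4 -0.8]
shift tool [-0.0855 -0.3247  0.0224]
q [-0.16  0.32  1.46  0.01  1.34  1.36]
rotvec [-0.0033 -0.0196 -0.0235]
```

Call:
apply_moves:
  moves: [0.05,-0.005,-0.018,0,-0.002,-0.007,-0.008,0.05,-0.009,-0.033,0,0,-0.006,-0.008,0.05,-0.01,-0.038,0,0,-0.004,-0.006,0.05,-0.01,-0.038,0,0,0,0,0.05,-0.01,-0.038,0,0,0,0,0.05,-0.01,-0.038,0,0,0,0,0.05,-0.01,-0.038,0,0,0,0,0.05,-0.009,-0.033,0,0,0,0]

```text
clock: 26.75
position: [0.5142, 0.2467, 0.2224]
ee_rot: [0.002, 0.999, 0.037, 0.004]
contact_force: [1.2, 0.4, -0.5]
width: 0.0571
```

```bash
python3 -c "
from h import *
full([.505,.297,.2],-85.6)"
```

```text
clk 26.75 pos [0.5142 0.2467 0.2224] tool y yaw -85.7 x yaw 4.3 tilt 0.44 w 0.0571 F [ 1.2  0.4 -0.5]
shift tool [-0.0056 -0.0509  0.0222]
q [ 0.33  0.27  1.53 -0.01  1.33  1.83]
rotvec [ 0.0035 -0.0069 -0.0019]
```

Call:
apply_moves:
  moves: [0.05,-0.003,-0.022,0,0.003,-0.004,0,0.05,-0.002,-0.014,0,0,0,0,0.05,0,-0.007,0,0,0,0,0.05,0,-0.003,0,0,0,0,0.05,0,0,0,0,0,0,0.05,0,0,0,0,0,0,0.05,0,0,0,0,0,0,0.05,0,0,0,0,0,0]

```text
clock: 27.42
position: [0.5015, 0.2991, 0.2233]
ee_rot: [-0.001, 0.999, 0.045, 0.001]
contact_force: [0.6, -0.7, -1.2]
width: 0.0575
```

```bash
python3 m.py | grep -E "blue|^scene"; python3 -c "
from h import *
full([.505,.297,.036],-85.6)"
```

```text
blue [505.4 295.8 157.8  99.7   4.4] [ 127  195   43   69 1940]
scene
blue [500.6 301.2 160.8 101.2   4.5] [ 163  282   93   80 3755]
clk 27.52 pos [0.5015 0.2991 0.2233] tool y yaw -84.9 x yaw 5.1 tilt 0.18 w 0.0573 F [ 0.  -0.4 -1.2]
shift tool [0.0028 0.0027 0.1873]
q [0.42 0.29 1.5  0.   1.34 1.9 ]
rotvec [-0.0015 -0.0028  0.0129]
```

Call:
apply_moves:
  moves: [0.05,0.002,0.002,0.012,-0.001,-0.003,0.008,0.05,0,0,0.02,0,0,0.003,0.05,0,0,0.025,0,0,0,0.05,0,0,0.025,0,0,0,0.05,0,0,0.02,0,0,0,0.05,0,0,0.012,0,0,0,0.05,0,0,0.005,0,0,0,0.05,0,0,0,0,0,0]

```text
clock: 28.18
position: [0.5066, 0.2928, 0.096]
ee_rot: [0.0, 0.999, 0.035, 0.001]
contact_force: [-0.1, 0.5, -1.1]
width: 0.0565
```

```bash
python3 -c "
from h import *
full([.505,.297,.036],-85.6)"
```

```text
clk 28.18 pos [0.5066 0.2928 0.096 ] tool y yaw -86.0 x yaw 4.0 tilt 0.09 w 0.0565 F [-0.1  0.5 -1.1]
shift tool [-0.0013 -0.0044  0.06  ]
q [ 0.41  0.39  1.68 -0.    1.06  1.91]
rotvec [ 0.0007 -0.0014 -0.0061]
```

Call:
apply_moves:
  moves: [0.05,0,-0.002,0.008,0,-0.001,-0.003,0.05,-0.001,-0.002,0.01,0,-0.001,-0.002,0.05,0,0,0.01,0,-0.001,0,0.05,0,0,0.008,0,0,0,0.05,0,0,0.005,0,0,0,0.05,0,0,0.003,0,0,0,0.05,0,0,0,0,0,0,0.05,0,0,0,0,0,0]

```text
clock: 28.85
position: [0.5074, 0.2975, 0.0492]
ee_rot: [-0.0, 0.999, 0.038, 0.001]
contact_force: [0.3, -0.4, -0.9]
width: 0.0571
```

```bash
python3 -c "
from h import *
full([.505,.297,.036],-85.6)
d=imaging.get_image('scene'); cv2.imwrite('pics/a5.png',cv2.resize(d['image'][200:400,120:380,::-1],None,fx=2.8,fy=2.8))"
```

```text
clk 28.85 pos [0.5074 0.2975 0.0492] tool y yaw -85.7 x yaw 4.3 tilt 0.14 w 0.0571 F [ 0.3 -0.4 -0.9]
shift tool [-0.0024  0.0004  0.0132]
q [ 0.41  0.45  1.73 -0.    0.96  1.91]
rotvec [-0.0007 -0.0024 -0.0013]
```

View pics/a5.png

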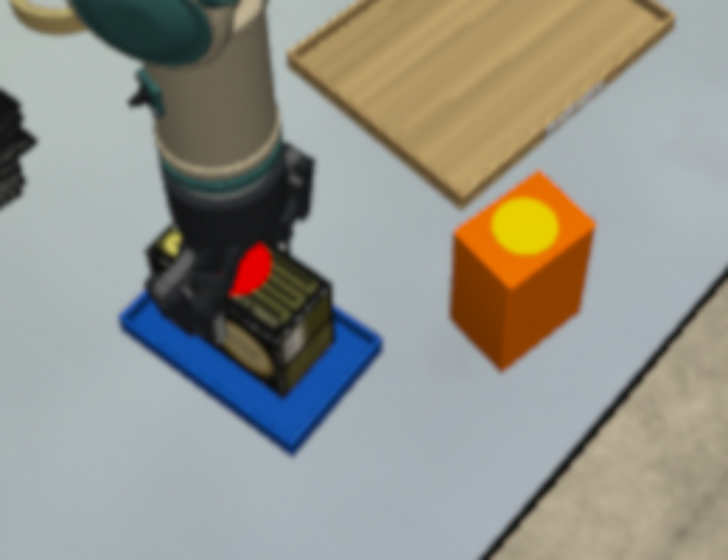

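Call:
apply_moves:
  moves: [0.05,-0.002,0,0.004,0,-0.002,-0.001,0.05,0,0,0.004,0,0,0,0.05,0,0,0.003,0,0,0,0.05,0,0,0.002,0,0,0,0.05,0,0,0.001,0,0,0,0.05,0,0,0.001,0,0,0,0.05,0,0,0.001,0,0,0,0.05,0,0,0,0,0,0]

```text
clock: 29.57
position: [0.5066, 0.298, 0.0349]
ee_rot: [-0.001, 0.999, 0.038, 0.002]
contact_force: [-0.4, -0.3, -0.9]
width: 0.0574
```

```bash
python3 -c "
from h import *
full([.505,.297,.0346],-85.6)"
```

```text
clk 29.57 pos [0.5066 0.298  0.0349] tool y yaw -85.6 x yaw 4.4 tilt 0.26 w 0.0574 F [-0.4 -0.3 -0.9]
shift tool [-0.0016  0.0008  0.0002]
q [0.41 0.46 1.75 0.   0.92 1.91]
rotvec [-0.0019 -0.0041 -0.0002]
```

Call:
apply_moves:
  moves: [0.05,0,0,0.001,-0.002,-0.004,0,0.05,0,0,0.001,0,0,0,0.05,0,0,0.001,0,0,0,0.05,0,0,0.001,0,0,0,0.05,0,0,0,0,0,0,0.05,0,0,0,0,0,0,0.05,0,0,0,0,0,0,0.05,0,0,0,0,0,0]

```text
clock: 30.23
position: [0.5073, 0.2983, 0.0344]
ee_rot: [-0.0, 0.999, 0.038, 0.001]
contact_force: [-0.5, -0.3, 2.3]
width: 0.0571
```

```bash
python3 -c "
from h import *
full([.505,.297,.0346],-85.6)"
```

```text
clk 30.23 pos [0.5073 0.2983 0.0344] tool y yaw -85.6 x yaw 4.4 tilt 0.10 w 0.0571 F [-0.5 -0.3  2.3]
shift tool [-0.0023  0.0011 -0.0002]
q [ 0.41  0.47  1.75 -0.    0.93  1.91]
rotvec [ 0.0001 -0.0017 -0.0001]
```

Contact; release, rise.

Call:
apply_moves:
  moves: [0.078,0,0,0,0,0,0,0.078,0,0,0,0,0,0,0.078,0,0,0,0,0,0,0.078,0,0,0,0,0,0,0.078,0,0,-0.008,0,0,0,0.078,0,0,-0.025,0,0,0,0.078,0,0,-0.03,0,0,0,0.078,0,0,-0.03,0,0,0]

```text
clock: 30.9
position: [0.5025, 0.2961, 0.1237]
ee_rot: [0.003, 0.999, 0.038, -0.007]
contact_force: [0.1, 0.9, 0.9]
width: 0.0781
```

Call:
apply_moves:
  moves: [0.078,0,0,-0.03,0,0,0,0.078,0,0,-0.03,0,0,0,0.078,0,0.02,-0.01,0,0,0,0.078,0,0.035,0,0,0,0,0.078,0,0.035,0,0,0,0,0.078,0,0.035,0,0,0,0,0.078,0,0.035,0,0,0,0,0.078,0,0.035,0,0,0,0]

```text
clock: 31.57
position: [0.5237, 0.1047, 0.2127]
ee_rot: [-0.002, 0.999, 0.045, 0.006]
contact_force: [0.7, 0.1, 1.1]
width: 0.078
```

```bash
python3 m.py; python3 -c "
from h import *
full([.482,-.302,.2],87)
d=imaging.get_image('top'); cv2.imwrite('pics/a6.png',cv2.resize(d['image'][90:310,100:440,::-1],None,fx=2.3,fy=2.3))"
```

```text
top
green 311 px 409.0 183.1 ray [[ 0.5885 -0.3099  0.121 ]] rect [ 587.6 -311.1   42.1   43.2   87.4] z 0.1216
   top rect [ 587.8 -308.8   55.6   78.7   87.1] [396 166  26  36 893]
yellow 335 px 408.3 232.8 ray [[ 0.4781 -0.3033  0.121 ]] rect [ 477.6 -304.5   43.9   43.9   89.2] z 0.1214
   top rect [ 477.8 -302.6   57.1   76.3   87.5] [395 216  27  35 914]
red 222 px 136.3 225.0 ray [[0.5078 0.3037 0.082 ]] rect [508.9 305.6  43.8  29.5   1.1] z 0.0831
   top rect [507.2 308.8 117.   36.5   1.4] [126 200  17  52 765]
blue [491.  256.3 122.2  28.4   0.7] [157 209  13  52 446]
mat [ 530.6 -305.1  136.8  236.9   87. ] [ 367  167   58   99 2829]
stock [553.6 -30.9 238.  199.3  86.2] [ 233  164  102   87 7710]
scene
green 173 px 357.8 111.4 ray [[ 0.5881 -0.3086  0.121 ]] rect [ 588.3 -308.1   42.3   42.8   42.1] z 0.1201
   top rect [ 585.4 -302.8   61.2   80.4   86.8] [339 102  38  24 492]
yellow 216 px 394.3 132.5 ray [[ 0.4779 -0.3018  0.121 ]] rect [ 478.8 -301.7   42.6   48.6   31.6] z 0.1201
   top rect [ 477.3 -296.3   62.4   76.    89.3] [375 122  38  25 527]
red 417 px 204.8 299.1 ray [[0.5077 0.2989 0.082 ]] rect [507.7 299.   44.9  44.4  84.2] z 0.0817
   top rect [505.5 300.8 117.9  59.5   4.9] [ 173  275   65   53 1720]
blue [500.6 301.2 160.8 101.1   4.5] [ 163  303   93   59 1463]
mat [ 529.6 -303.3  134.4  233.7   87. ] [ 319  137  102   58 1678]
stock [550.7 -14.8 266.4 205.7  86.3] [ 223  164  138  110 7762]
clk 31.67 pos [0.5243 0.1013 0.2126] tool y yaw -85.2 x yaw 4.8 tilt 0.63 w 0.0779 F [-0.5  0.3  0.6]
shift tool [-0.0758  0.3984  0.0114]
q [0.06 0.22 1.63 0.   1.28 1.55]
rotvec [-0.0017 -0.0109  0.1356]
```

View pics/a6.png

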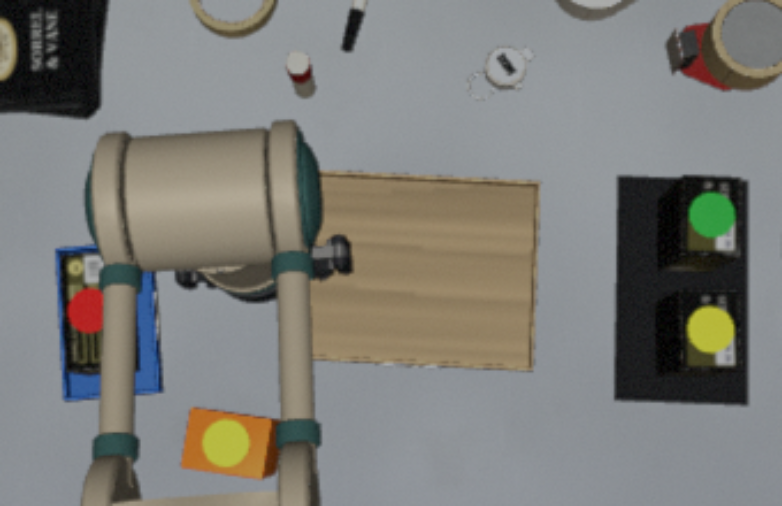

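Red stands in the blue tray (90,311), and green (712,215) and yellow (711,330) are on the mat. The glue stick (300,68) and the counter (507,67) are untouched. Now I fetch yellow.

Call:
apply_moves:
  moves: [0.078,0,0,0,0,-0.005,0.07,0.078,0,0,0,0,-0.005,0.065,0.078,-0.002,0.025,0,0,0,0,0.078,-0.002,0.038,0,0,0,0,0.078,-0.002,0.038,0,0,0,0,0.078,-0.002,0.038,0,0,0,0,0.078,-0.002,0.038,0,0,0,0,0.078,-0.002,0.038,0,0,0,0]

```text
clock: 32.38
position: [0.5017, -0.1013, 0.2131]
ee_rot: [-0.008, 1.0, -0.02, 0.003]
contact_force: [0.6, 0.5, -0.5]
width: 0.078
```

```bash
python3 -c "
from h import *
full([.478,-.302,.2],87.1)"
```

```text
clk 32.38 pos [ 0.5017 -0.1013  0.2131] tool y yaw -92.2 x yaw -2.2 tilt 0.95 w 0.0780 F [ 0.6  0.5 -0.5]
shift tool [-0.0159  0.2016  0.0098]
q [-0.35  0.19  1.67  0.02  1.28  1.26]
rotvec [-0.0159 -0.0046  0.0115]
```

Call:
apply_moves:
  moves: [0.078,-0.003,0.036,0,-0.006,-0.003,0.004,0.078,-0.003,0.036,0,-0.005,-0.002,0.004,0.078,-0.003,0.036,0,0,0,0,0.078,-0.003,0.034,0,0,0,0,0.078,-0.002,0.02,0,0,0,0,0.078,0,0.01,0,0,0,0,0.078,0,0.005,0,0,0,0,0.078,0,0,0,0,0,0]

```text
clock: 33.05
position: [0.4824, -0.2841, 0.2137]
ee_rot: [-0.003, 1.0, -0.023, 0.002]
contact_force: [-0.5, 0.7, 0.3]
width: 0.0779
```

Call:
apply_moves:
  moves: [0.078,0,0,0,0,0,0,0.078,0,0,0,0,0,0,0.078,0,0,0,0,0,0,0.078,0,0,0,0,0,0,0.078,0,0,0,0,0,0,0.078,0,0,0,0,0,0,0.078,0,0,0,0,0,0,0.078,0,0,0,0,0,0]

```text
clock: 33.72
position: [0.4842, -0.2756, 0.2143]
ee_rot: [-0.005, 1.0, -0.018, 0.003]
contact_force: [0.9, -0.6, 0.6]
width: 0.078
```

```bash
python3 -c "
from h import *
full([.478,-.302,.068],87.1)"
```

```text
clk 33.72 pos [ 0.4842 -0.2756  0.2143] tool y yaw -92.1 x yaw -2.1 tilt 0.61 w 0.0780 F [ 0.9 -0.6  0.6]
shift tool [-0.006  0.028  0.146]
q [-0.65  0.26  1.57  0.01  1.31  0.96]
rotvec [-0.0094 -0.0051  0.0141]
```

Call:
apply_moves:
  moves: [0.078,-0.002,0.008,0,-0.005,-0.003,0.007,0.078,-0.002,0.008,0,-0.004,-0.002,0.005,0.078,-0.001,0.006,0.01,0,0,0,0.078,0,0.004,0.015,0,0,0,0.078,0,0.002,0.02,0,0,0,0.078,0,0,0.02,0,0,0,0.078,0,0,0.01,0,0,0,0.078,0,0,0,0,0,0]

```text
clock: 34.38
position: [0.4766, -0.311, 0.1345]
ee_rot: [0.002, 1.0, -0.026, 0.001]
contact_force: [0.3, 0.9, 0.2]
width: 0.0778
```

```bash
python3 -c "
from h import *
full([.478,-.302,.068],87.1)"
```

```text
clk 34.38 pos [ 0.4766 -0.311   0.1345] tool y yaw -93.0 x yaw -3.0 tilt 0.29 w 0.0778 F [0.3 0.9 0.2]
shift tool [ 0.0008 -0.0094  0.0665]
q [-0.7   0.34  1.67 -0.    1.13  0.93]
rotvec [ 0.0048 -0.0017 -0.0022]
```

Call:
apply_moves:
  moves: [0.078,0,-0.004,0,0.003,-0.001,-0.001,0.078,0,-0.003,0,0.002,0,0,0.078,0,-0.002,0,0,0,0,0.078,0,0,0,0,0,0,0.078,0,0,0,0,0,0,0.078,0,0,0,0,0,0,0.078,0,0,0,0,0,0,0.078,0,0,0,0,0,0]

```text
clock: 35.05
position: [0.4779, -0.3035, 0.1366]
ee_rot: [0.001, 1.0, -0.026, 0.002]
contact_force: [0.1, 0.8, 0.7]
width: 0.0781
```

```bash
python3 -c "
from h import *
full([.478,-.302,.068],87.1)"
```

```text
clk 35.05 pos [ 0.4779 -0.3035  0.1366] tool y yaw -93.0 x yaw -3.0 tilt 0.25 w 0.0781 F [0.1 0.8 0.7]
shift tool [-0.0002 -0.0016  0.0686]
q [-0.69  0.33  1.68  0.    1.13  0.93]
rotvec [ 0.0021 -0.0039 -0.0023]
```

Call:
apply_moves:
  moves: [0.078,0,-0.001,0.006,0.001,-0.003,-0.001,0.078,0,0,0.01,0.001,0,0,0.078,0,0,0.012,0,0,0,0.078,0,0,0.012,0,0,0,0.078,0,0,0.009,0,0,0,0.078,0,0,0.006,0,0,0,0.078,0,0,0.003,0,0,0,0.078,0,0,0.001,0,0,0]

```text
clock: 35.72
position: [0.478, -0.3022, 0.072]
ee_rot: [-0.0, 1.0, -0.026, 0.0]
contact_force: [-0.4, -0.0, 0.1]
width: 0.078
```

```bash
python3 -c "
from h import *
full([.478,-.302,.068],87.1)"
```

```text
clk 35.72 pos [ 0.478  -0.3022  0.072 ] tool y yaw -92.9 x yaw -2.9 tilt 0.03 w 0.0780 F [-0.4 -0.   0.1]
shift tool [-0.     -0.0002  0.004 ]
q [-0.69  0.39  1.76  0.    0.99  0.93]
rotvec [-0.0002 -0.0005 -0.0008]
```

Excellent alignment. Close, then lift.

Call:
apply_moves:
  moves: [0.078,0,0,0.002,0,0,0,0.078,0,0,0,0,0,0,0.05,0,0,0,0,0,0,0.05,0,0,0,0,0,0,0.05,0,0,0,0,0,0,0.05,0,0,0,0,0,0,0.05,0,0,0,0,0,0,0.05,0,0,0,0,0,0]

```text
clock: 36.38
position: [0.4789, -0.3029, 0.0711]
ee_rot: [0.001, 1.0, -0.026, 0.001]
contact_force: [-0.3, -0.5, -1.2]
width: 0.0578
```

```bash
python3 -c "
from h import *
full([.478,-.302,.068],87.1)"
```

```text
clk 36.38 pos [ 0.4789 -0.3029  0.0711] tool y yaw -92.9 x yaw -2.9 tilt 0.18 w 0.0578 F [-0.3 -0.5 -1.2]
shift tool [-0.0009 -0.0009  0.003 ]
q [-0.69  0.4   1.76  0.    0.98  0.93]
rotvec [ 0.0015 -0.0028 -0.0008]
```

Call:
apply_moves:
  moves: [0.05,0,0,-0.01,0,0,0,0.05,0,0,-0.02,0,0,0,0.05,0,0,-0.025,0,0,0,0.05,0,0,-0.025,0,0,0,0.05,0,0,-0.025,0,0,0,0.05,0,0,-0.02,0,0,0,0.05,0,0,-0.015,0,0,0,0.05,0,0,-0.01,0,0,0]

```text
clock: 37.05
position: [0.476, -0.3006, 0.2286]
ee_rot: [-0.002, 1.0, -0.026, -0.002]
contact_force: [0.0, -0.5, -1.9]
width: 0.0575
```

```bash
python3 -c "
from h import *
full([.5298,.0295,.2],85.7)"
```

```text
clk 37.05 pos [ 0.476  -0.3006  0.2286] tool y yaw -92.9 x yaw -2.9 tilt 0.30 w 0.0575 F [ 0.  -0.5 -1.9]
shift tool [ 0.0369 -0.3323  0.0296]
q [-0.69  0.26  1.53  0.    1.35  0.93]
rotvec [-0.0034  0.0039  0.0236]
```

Call:
apply_moves:
  moves: [0.05,0.002,-0.015,0,0,0.003,0.006,0.05,0.004,-0.03,0,0,0,0.006,0.05,0.004,-0.035,0,0,0,0.006,0.05,0.004,-0.035,0,0,0,0.005,0.05,0.004,-0.035,0,0,0,0,0.05,0.004,-0.035,0,0,0,0,0.05,0.004,-0.035,0,0,0,0,0.05,0.004,-0.032,0,0,0,0]

```text
clock: 37.72
position: [0.5268, -0.0512, 0.2386]
ee_rot: [0.005, 0.999, -0.044, 0.007]
contact_force: [0.6, 0.2, -1.6]
width: 0.0573
```

```bash
python3 -c "
from h import *
full([.5311,.0297,.2],85.7)"
```

```text
clk 37.72 pos [ 0.5268 -0.0512  0.2386] tool y yaw -95.1 x yaw -5.1 tilt 0.95 w 0.0573 F [ 0.6  0.2 -1.6]
shift tool [-0.0034 -0.0813  0.0379]
q [-0.22  0.19  1.6  -0.01  1.33  1.44]
rotvec [ 0.0088 -0.0141 -0.0138]
```

Call:
apply_moves:
  moves: [0.05,0,-0.025,0.005,0.004,-0.006,-0.005,0.05,0,-0.018,0.005,0.003,-0.003,-0.003,0.05,0,-0.012,0,0,0,0,0.05,0,-0.008,0,0,0,0,0.05,0,-0.005,0,0,0,0,0.05,0,-0.003,0,0,0,0,0.05,0,-0.001,0,0,0,0,0.05,0,0,0,0,0,0]

```text
clock: 38.38
position: [0.5326, 0.0312, 0.2331]
ee_rot: [-0.0, 0.999, -0.036, 0.005]
contact_force: [-0.4, 0.4, -1.5]
width: 0.0574
```

```bash
python3 -c "
from h import *
full([.5311,.0297,.0721],85.7)"
```

```text
clk 38.38 pos [0.5326 0.0312 0.2331] tool y yaw -94.1 x yaw -4.1 tilt 0.58 w 0.0574 F [-0.4  0.4 -1.5]
shift tool [-0.003   0.0017  0.1609]
q [-0.07  0.21  1.6   0.    1.33  1.57]
rotvec [-0.0009 -0.01    0.0031]
```

Call:
apply_moves:
  moves: [0.05,-0.001,0.001,0.012,0,-0.007,0.003,0.05,0,0,0.02,0,0,0,0.05,0,0,0.025,0,0,0,0.05,0,0,0.025,0,0,0,0.05,0,0,0.018,0,0,0,0.05,0,0,0.01,0,0,0,0.05,0,0,0.005,0,0,0,0.05,0,0,0.002,0,0,0]

```text
clock: 39.05
position: [0.5321, 0.0229, 0.1084]
ee_rot: [0.001, 0.999, -0.042, 0.002]
contact_force: [0.4, 0.6, -1.2]
width: 0.0578
```

```bash
python3 -c "
from h import *
full([.5311,.0297,.0721],85.7)"
```

```text
clk 39.05 pos [0.5321 0.0229 0.1084] tool y yaw -94.8 x yaw -4.8 tilt 0.23 w 0.0578 F [ 0.4  0.6 -1.2]
shift tool [-0.0017 -0.0068  0.0363]
q [-0.09  0.31  1.78 -0.    1.04  1.57]
rotvec [ 0.0024 -0.0032 -0.0092]
```

Call:
apply_moves:
  moves: [0.05,-0.001,-0.003,0.004,0,0,-0.005,0.05,-0.001,-0.002,0.006,0,0,-0.002,0.05,0,-0.001,0.006,0,0,-0.001,0.05,0,0,0.005,0,0,0,0.05,0,0,0.003,0,0,0,0.05,0,0,0.002,0,0,0,0.05,0,0,0.001,0,0,0,0.05,0,0,0,0,0,0]

```text
clock: 39.72
position: [0.5324, 0.0286, 0.0802]
ee_rot: [0.002, 0.999, -0.038, 0.004]
contact_force: [-0.5, -0.0, -1.1]
width: 0.0575
```

```bash
python3 -c "
from h import *
full([.5311,.0297,.0721],85.7)"
```

```text
clk 39.72 pos [0.5324 0.0286 0.0802] tool y yaw -94.4 x yaw -4.4 tilt 0.45 w 0.0575 F [-0.5 -0.  -1.1]
shift tool [-0.0014 -0.0011  0.0081]
q [-0.08  0.34  1.82 -0.    0.97  1.57]
rotvec [ 0.0027 -0.0074 -0.0016]
```

Call:
apply_moves:
  moves: [0.05,-0.0015,-0.001,0.002,0.001,-0.005,-0.001,0.05,-0.0005,0,0.002,0,0,0,0.05,0,0,0.001,0,0,0,0.05,0,0,0.001,0,0,0,0.05,0,0,0,0,0,0,0.05,0,0,0,0,0,0,0.05,0,0,0,0,0,0,0.05,0,0,0,0,0,0]

```text
clock: 40.38
position: [0.5311, 0.0297, 0.0745]
ee_rot: [0.001, 0.999, -0.038, 0.002]
contact_force: [0.6, -0.6, -1.6]
width: 0.0572
```

```bash
python3 -c "
from h import *
full([.5311,.0297,.0721],85.7)"; python3 m.py | grep -A1 -E "yellow|^scene"
```

```text
clk 40.38 pos [0.5311 0.0297 0.0745] tool y yaw -94.3 x yaw -4.3 tilt 0.25 w 0.0572 F [ 0.6 -0.6 -1.6]
shift tool [-0.      0.      0.0024]
q [-0.07  0.35  1.83 -0.    0.96  1.57]
rotvec [ 0.0017 -0.004  -0.0004]
yellow none
red 309 px 138.7 224.7 ray [[0.5084 0.2984 0.082 ]] rect [509.  298.8  43.7  43.2   1. ] z 0.0831
--
scene
green 175 px 357.6 111.4 ray [[ 0.5883 -0.3083  0.121 ]] rect [ 588.5 -308.    42.7   42.8   42. ] z 0.1199
--
yellow 141 px 292.5 200.4 ray [[0.5215 0.0261 0.121 ]] rect [520.4  25.2  22.7  46.8  13.7] z 0.1244
   top rect [511.4  31.6  66.8  46.7  88.4] [281 191  30  27 443]
```

Exactly on target; lower the last 2–3 mm gently.

Call:
apply_moves:
  moves: [0.05,0,0,0.001,0,0,0,0.05,0,0,0.001,0,0,0,0.05,0,0,0.001,0,0,0,0.05,0,0,0.001,0,0,0,0.05,0,0,0.001,0,0,0,0.05,0,0,0,0,0,0,0.05,0,0,0,0,0,0,0.05,0,0,0,0,0,0]

```text
clock: 41.15
position: [0.5319, 0.0296, 0.0716]
ee_rot: [0.001, 0.999, -0.038, 0.003]
contact_force: [-0.6, -0.0, -1.0]
width: 0.0574
```

```bash
python3 -c "
from h import *
full([.5311,.0297,.0721],85.7)"
```

```text
clk 41.15 pos [0.5319 0.0296 0.0716] tool y yaw -94.3 x yaw -4.3 tilt 0.38 w 0.0574 F [-0.6 -0.  -1. ]
shift tool [-0.0008 -0.0001 -0.0005]
q [-0.07  0.35  1.83 -0.    0.95  1.57]
rotvec [ 0.0018 -0.0064 -0.0004]
```

Call:
apply_moves:
  moves: [0.05,-0.001,0,0.001,0,-0.004,0,0.05,0,0,0.001,0,0,0,0.05,0,0,0.001,0,0,0,0.05,0,0,0.001,0,0,0,0.05,0,0,0,0,0,0,0.05,0,0,0,0,0,0,0.05,0,0,0,0,0,0,0.05,0,0,0,0,0,0]

```text
clock: 41.82
position: [0.5321, 0.0295, 0.0712]
ee_rot: [0.001, 0.999, -0.038, 0.002]
contact_force: [-0.5, 0.2, 1.5]
width: 0.0574
```

```bash
python3 -c "
from h import *
full([.5311,.0297,.0721],85.7)"
```

```text
clk 41.82 pos [0.5321 0.0295 0.0712] tool y yaw -94.3 x yaw -4.3 tilt 0.29 w 0.0574 F [-0.5  0.2  1.5]
shift tool [-0.001  -0.0001 -0.0009]
q [-0.07  0.35  1.83 -0.    0.95  1.57]
rotvec [ 0.0018 -0.0048 -0.0003]
```

Call:
apply_moves:
  moves: [0.078,0,0,0,0,0,0,0.078,0,0,0,0,0,0,0.078,0,0,0,0,0,0,0.078,0,0,0,0,0,0,0.078,0,0,-0.008,0,0,0,0.078,0,0,-0.025,0,0,0,0.078,0,0,-0.03,0,0,0,0.078,0,0,-0.03,0,0,0]

```text
clock: 42.48
position: [0.5264, 0.03, 0.1607]
ee_rot: [0.001, 0.999, -0.038, -0.007]
contact_force: [0.5, 0.4, 0.8]
width: 0.0779
```

Call:
apply_moves:
  moves: [0.078,0,0,-0.03,0,0,0,0.078,0,0,-0.02,0,0,0,0.078,0.004,0.02,0,0,0,-0.005,0.078,0.008,0.036,0,0,0,-0.005,0.078,0.008,0.038,0,0,0,-0.005,0.078,0.008,0.038,0,0,0,-0.005,0.078,0.008,0.038,0,0,0,0,0.078,0.008,0.036,0,0,0,0]

```text
clock: 43.15
position: [0.5633, -0.1776, 0.2295]
ee_rot: [-0.0, 1.0, -0.02, 0.005]
contact_force: [1.2, 0.5, 0.5]
width: 0.078
```

```bash
python3 m.py | grep -A1 -E "yellow|^scene|green"; python3 -c "
from h import *
full([.588,-.3088,.2],87.1)"
```

```text
green 146 px 408.8 186.0 ray [[ 0.582  -0.3091  0.121 ]] rect [ 581.6 -310.2   27.8   32.4   63.6] z 0.1213
   top rect [ 574.5 -301.    39.9   52.7   81.6] [396 178  20  24 304]
yellow 329 px 256.7 210.4 ray [[0.5323 0.0286 0.121 ]] rect [532.2  27.8  44.1  42.2  89.2] z 0.1224
   top rect [532.3  27.8  57.3  77.8  89.2] [244 193  27  36 902]
--
scene
green 173 px 357.6 111.4 ray [[ 0.5885 -0.3084  0.121 ]] rect [ 588.5 -308.    42.7   42.8   42. ] z 0.1199
   top rect [ 585.5 -302.1   62.6   80.4   86.8] [339 102  37  24 496]
yellow 304 px 287.8 198.7 ray [[0.532  0.0291 0.121 ]] rect [532.9  28.7  44.3  48.   40.6] z 0.121
   top rect [529.3  33.3  60.9  80.9  87.9] [266 184  44  34 816]
clk 43.25 pos [ 0.5643 -0.1817  0.2289] tool y yaw -92.7 x yaw -2.7 tilt 0.66 w 0.0779 F [ 0.3  1.3 -0.1]
shift tool [0.0292 0.1257 0.0296]
q [-0.43  0.3   1.48  0.    1.35  1.19]
rotvec [ 0.0027 -0.0111  0.0041]
```

Call:
apply_moves:
  moves: [0.078,0.006,0.03,0.005,0.001,-0.005,0.002,0.078,0.006,0.03,0.005,0.001,-0.003,0.002,0.078,0.005,0.022,0,0,0,0,0.078,0.004,0.015,0,0,0,0,0.078,0.002,0.01,0,0,0,0,0.078,0.001,0.006,0,0,0,0,0.078,0,0.003,0,0,0,0,0.078,0,0.001,0,0,0,0]

```text
clock: 43.92
position: [0.5824, -0.3017, 0.2212]
ee_rot: [-0.002, 1.0, -0.026, 0.002]
contact_force: [0.3, 0.3, 0.4]
width: 0.0781
```

```bash
python3 -c "
from h import *
full([.588,-.3088,.2],87.1)"
```

```text
clk 43.92 pos [ 0.5824 -0.3017  0.2212] tool y yaw -92.9 x yaw -3.0 tilt 0.31 w 0.0781 F [0.3 0.3 0.4]
shift tool [0.0059 0.0069 0.0212]
q [-0.59  0.4   1.34  0.01  1.4   1.03]
rotvec [-0.0044 -0.0032 -0.0009]
```

Call:
apply_moves:
  moves: [0.078,0.003,0.003,0.008,-0.002,-0.002,0,0.078,0.002,0.003,0.014,-0.001,0,0,0.078,0.001,0.001,0.018,0,0,0,0.078,0,0,0.018,0,0,0,0.078,0,0,0.01,0,0,0,0.078,0,0,0.005,0,0,0,0.078,0,0,0.002,0,0,0,0.078,0,0,0,0,0,0]

```text
clock: 44.58
position: [0.59, -0.3022, 0.1439]
ee_rot: [-0.001, 1.0, -0.022, 0.002]
contact_force: [-0.6, -0.6, 0.3]
width: 0.0779
```

```bash
python3 -c "
from h import *
full([.588,-.3088,.07],87.1)"
```

```text
clk 44.58 pos [ 0.59   -0.3022  0.1439] tool y yaw -92.6 x yaw -2.6 tilt 0.24 w 0.0779 F [-0.6 -0.6  0.3]
shift tool [-0.0019  0.0069  0.0739]
q [-0.58  0.46  1.44  0.    1.24  1.03]
rotvec [-0.0027 -0.0033  0.006 ]
```

Call:
apply_moves:
  moves: [0.078,-0.001,0.003,0,-0.001,-0.002,0.003,0.078,-0.001,0.002,0.004,-0.001,-0.001,0.002,0.078,0,0.001,0.008,0,0,0,0.078,0,0,0.01,0,0,0,0.078,0,0,0.01,0,0,0,0.078,0,0,0.007,0,0,0,0.078,0,0,0.004,0,0,0,0.078,0,0,0.002,0,0,0]

```text
clock: 45.25
position: [0.5892, -0.3098, 0.0977]
ee_rot: [0.001, 1.0, -0.025, 0.003]
contact_force: [-0.4, 0.4, 0.5]
width: 0.078
```

```bash
python3 -c "
from h import *
full([.588,-.3088,.07],87.1)"
```

```text
clk 45.25 pos [ 0.5892 -0.3098  0.0977] tool y yaw -92.9 x yaw -2.9 tilt 0.34 w 0.0780 F [-0.4  0.4  0.5]
shift tool [-0.0014 -0.0011  0.0277]
q [-0.59  0.5   1.5   0.    1.14  1.03]
rotvec [ 0.0027 -0.0053  0.0004]
```

Call:
apply_moves:
  moves: [0.078,-0.001,-0.001,0.005,0.001,-0.004,0,0.078,0,0,0.006,0.001,-0.001,0,0.078,0,0,0.005,0,0,0,0.078,0,0,0.004,0,0,0,0.078,0,0,0.002,0,0,0,0.078,0,0,0.001,0,0,0,0.078,0,0,0,0,0,0,0.078,0,0,0,0,0,0]

```text
clock: 45.92
position: [0.5881, -0.3085, 0.0713]
ee_rot: [-0.0, 1.0, -0.025, -0.001]
contact_force: [0.4, -0.4, -0.2]
width: 0.0775
```

```bash
python3 -c "
from h import *
full([.588,-.3088,.07],87.1)"
```

```text
clk 45.92 pos [ 0.5881 -0.3085  0.0713] tool y yaw -92.9 x yaw -2.9 tilt 0.08 w 0.0775 F [ 0.4 -0.4 -0.2]
shift tool [-0.      0.0003  0.0013]
q [-0.59  0.52  1.52 -0.    1.1   1.03]
rotvec [-0.0002  0.0013  0.0005]
```

Call:
apply_moves:
  moves: [0.05,0,0,0,0,0,0,0.05,0,0,0,0,0,0,0.05,0,0,0,0,0,0,0.05,0,0,0,0,0,0,0.05,0,0,0,0,0,0,0.05,0,0,0,0,0,0,0.05,0,0,0,0,0,0,0.05,0,0,0,0,0,0]

```text
clock: 46.58
position: [0.5882, -0.3086, 0.0719]
ee_rot: [0.0, 1.0, -0.025, -0.0]
contact_force: [0.3, 0.3, 0.1]
width: 0.0572
```

```bash
python3 -c "
from h import *
full([.588,-.3088,.07],87.1)"
```

```text
clk 46.58 pos [ 0.5882 -0.3086  0.0719] tool y yaw -92.9 x yaw -2.9 tilt 0.04 w 0.0572 F [0.3 0.3 0.1]
shift tool [-0.0002  0.0002  0.0019]
q [-0.59  0.52  1.52 -0.    1.1   1.03]
rotvec [0.0003 0.0006 0.0006]
```

Call:
apply_moves:
  moves: [0.05,0,0,-0.01,0,0,0,0.05,0,0,-0.02,0,0,0,0.05,0,0,-0.025,0,0,0,0.05,0,0,-0.025,0,0,0,0.05,0,0,-0.025,0,0,0,0.05,0,0,-0.02,0,0,0,0.05,0,0,-0.015,0,0,0,0.05,0,0,-0.01,0,0,0]

```text
clock: 47.25
position: [0.5861, -0.3071, 0.2287]
ee_rot: [-0.002, 1.0, -0.025, -0.004]
contact_force: [-0.0, 0.3, -1.2]
width: 0.0569
```

```bash
python3 -c "
from h import *
full([.5218,-.0667,.2],85.7)"
```

```text
clk 47.25 pos [ 0.5861 -0.3071  0.2287] tool y yaw -92.9 x yaw -2.9 tilt 0.49 w 0.0569 F [-0.   0.3 -1.2]
shift tool [-0.0761 -0.2367  0.0302]
q [-0.59  0.41  1.3  -0.    1.44  1.03]
rotvec [-0.0039  0.0077  0.025 ]
```

Call:
apply_moves:
  moves: [0.05,-0.005,-0.015,0,-0.002,0.004,0.006,0.05,-0.01,-0.03,0,0,0.002,0.006,0.05,-0.011,-0.034,0,0,0,0.006,0.05,-0.011,-0.034,0,0,0,0.005,0.05,-0.009,-0.028,0,0,0,0,0.05,-0.006,-0.02,0,0,0,0,0.05,-0.004,-0.013,0,0,0,0,0.05,-0.003,-0.008,0,0,0,0]

```text
clock: 47.92
position: [0.5387, -0.1188, 0.2339]
ee_rot: [0.002, 0.999, -0.04, 0.004]
contact_force: [0.2, 0.8, -0.6]
width: 0.057
```

```bash
python3 -c "
from h import *
full([.5217,-.067,.2],85.7)"
```

```text
clk 47.92 pos [ 0.5387 -0.1188  0.2339] tool y yaw -94.6 x yaw -4.6 tilt 0.53 w 0.0570 F [ 0.2  0.8 -0.6]
shift tool [-0.0213 -0.0504  0.0335]
q [-0.34  0.23  1.56 -0.    1.34  1.31]
rotvec [ 0.0043 -0.0081 -0.0051]
```

Call:
apply_moves:
  moves: [0.05,-0.007,-0.016,0.004,0.002,-0.004,-0.002,0.05,-0.005,-0.012,0.004,0.002,-0.002,-0.002,0.05,-0.003,-0.008,0,0,0,0,0.05,-0.002,-0.005,0,0,0,0,0.05,-0.001,-0.003,0,0,0,0,0.05,0,-0.001,0,0,0,0,0.05,0,0,0,0,0,0,0.05,0,0,0,0,0,0]

```text
clock: 48.58
position: [0.5251, -0.0721, 0.226]
ee_rot: [0.002, 0.999, -0.038, 0.002]
contact_force: [-0.1, -0.1, -2.5]
width: 0.0569
```

```bash
python3 -c "
from h import *
full([.5217,-.067,.0729],85.7)"
```

```text
clk 48.58 pos [ 0.5251 -0.0721  0.226 ] tool y yaw -94.4 x yaw -4.4 tilt 0.36 w 0.0569 F [-0.1 -0.1 -2.5]
shift tool [-0.0045 -0.0055  0.1531]
q [-0.27  0.21  1.61 -0.    1.32  1.38]
rotvec [ 0.0044 -0.0045 -0.0012]
```

Call:
apply_moves:
  moves: [0.05,-0.002,-0.003,0.01,0.002,-0.003,0,0.05,-0.001,-0.002,0.018,0.001,-0.001,0,0.05,0,0,0.022,0,0,0,0.05,0,0,0.022,0,0,0,0.05,0,0,0.016,0,0,0,0.05,0,0,0.01,0,0,0,0.05,0,0,0.005,0,0,0,0.05,0,0,0.002,0,0,0]

```text
clock: 49.25
position: [0.5239, -0.0699, 0.1141]
ee_rot: [0.001, 0.999, -0.04, 0.001]
contact_force: [-0.1, 0.3, -1.8]
width: 0.0573
```

```bash
python3 -c "
from h import *
full([.5217,-.067,.0729],85.7)"
```

```text
clk 49.25 pos [ 0.5239 -0.0699  0.1141] tool y yaw -94.6 x yaw -4.6 tilt 0.21 w 0.0573 F [-0.1  0.3 -1.8]
shift tool [-0.0025 -0.0028  0.0412]
q [-0.26  0.3   1.79 -0.    1.05  1.39]
rotvec [ 0.0023 -0.0027 -0.0059]
```

Call:
apply_moves:
  moves: [0.05,-0.001,-0.001,0.005,0.001,-0.002,-0.003,0.05,-0.001,-0.001,0.007,0.001,-0.001,-0.002,0.05,0,0,0.007,0,-0.001,0,0.05,0,0,0.006,0,0,0,0.05,0,0,0.004,0,0,0,0.05,0,0,0.002,0,0,0,0.05,0,0,0.001,0,0,0,0.05,0,0,0,0,0,0]

```text
clock: 49.92
position: [0.5234, -0.0682, 0.0799]
ee_rot: [0.0, 0.999, -0.038, 0.001]
contact_force: [-0.7, 0.0, -1.1]
width: 0.0573
```

```bash
python3 -c "
from h import *
full([.5217,-.067,.0729],85.7)"
```

```text
clk 49.92 pos [ 0.5234 -0.0682  0.0799] tool y yaw -94.4 x yaw -4.4 tilt 0.10 w 0.0573 F [-0.7  0.  -1.1]
shift tool [-0.0018 -0.0011  0.007 ]
q [-0.26  0.34  1.83 -0.    0.97  1.39]
rotvec [ 0.0008 -0.0015 -0.001 ]
```

Call:
apply_moves:
  moves: [0.05,-0.002,-0.001,0.001,0.001,-0.002,-0.001,0.05,-0.001,0,0.002,0,0,0,0.05,0,0,0.001,0,0,0,0.05,0,0,0.001,0,0,0,0.05,0,0,0.001,0,0,0,0.05,0,0,0,0,0,0,0.05,0,0,0,0,0,0,0.05,0,0,0,0,0,0]

```text
clock: 50.58
position: [0.5211, -0.0671, 0.0745]
ee_rot: [0.0, 0.999, -0.037, 0.001]
contact_force: [0.4, 0.1, -2.1]
width: 0.0568
```

```bash
python3 -c "
from h import *
full([.5217,-.067,.0729],85.7)"
```

```text
clk 50.58 pos [ 0.5211 -0.0671  0.0745] tool y yaw -94.3 x yaw -4.3 tilt 0.12 w 0.0568 F [ 0.4  0.1 -2.1]
shift tool [ 0.0006 -0.0001  0.0016]
q [-0.26  0.34  1.84  0.    0.96  1.38]
rotvec [ 0.0002 -0.002   0.0002]
```

Call:
apply_moves:
  moves: [0.05,0,0,0.001,0,-0.002,0,0.05,0,0,0.001,0,0,0,0.05,0,0,0.001,0,0,0,0.05,0,0,0.001,0,0,0,0.05,0,0,0.001,0,0,0,0.05,0,0,0,0,0,0,0.05,0,0,0,0,0,0,0.05,0,0,0,0,0,0]

```text
clock: 51.25
position: [0.5217, -0.0673, 0.0733]
ee_rot: [0.0, 0.999, -0.037, 0.001]
contact_force: [0.5, 0.0, -1.3]
width: 0.0569
```

```bash
python3 -c "
from h import *
full([.5217,-.067,.0729],85.7)"
```

```text
clk 51.25 pos [ 0.5217 -0.0673  0.0733] tool y yaw -94.3 x yaw -4.3 tilt 0.13 w 0.0569 F [ 0.5  0.  -1.3]
shift tool [-0.     -0.0003  0.0004]
q [-0.26  0.34  1.84 -0.    0.95  1.39]
rotvec [ 0.0005 -0.0022  0.0001]
```

Call:
apply_moves:
  moves: [0.05,-0.0005,0,0.001,0,-0.001,0,0.05,0,0,0.001,0,0,0,0.05,0,0,0.001,0,0,0,0.05,0,0,0.001,0,0,0,0.05,0,0,0.001,0,0,0,0.05,0,0,0,0,0,0,0.05,0,0,0,0,0,0,0.05,0,0,0,0,0,0]

```text
clock: 51.92
position: [0.522, -0.0674, 0.0729]
ee_rot: [0.0, 0.999, -0.038, 0.001]
contact_force: [-1.1, -0.6, 0.2]
width: 0.0569
```

```bash
python3 -c "
from h import *
full([.5217,-.067,.0729],85.7)"
```

```text
clk 51.92 pos [ 0.522  -0.0674  0.0729] tool y yaw -94.3 x yaw -4.3 tilt 0.18 w 0.0569 F [-1.1 -0.6  0.2]
shift tool [-0.0003 -0.0004  0.    ]
q [-0.26  0.34  1.84  0.    0.95  1.39]
rotvec [ 0.0005 -0.003   0.    ]
```

Seated; open and rise, then move clear of the view.

Call:
apply_moves:
  moves: [0.074,0,0,0,0,0,0,0.074,0,0,0,0,0,0,0.074,0,0,0,0,0,0,0.074,0,0,0,0,0,0,0.074,0,0,-0.008,0,0,0,0.074,0,0,-0.025,0,0,0,0.074,0,0,-0.03,0,0,0,0.074,0,0,-0.03,0,0,0]

```text
clock: 52.58
position: [0.5168, -0.0661, 0.1625]
ee_rot: [-0.002, 0.999, -0.038, -0.007]
contact_force: [1.3, -0.3, 0.4]
width: 0.0739
```

Call:
apply_moves:
  moves: [0.074,0,0,-0.03,0,0,0,0.074,0,0,-0.02,0,0,0,0.074,0,0.02,0,0,0,0,0.074,-0.004,0.036,0,0,0,0,0.074,-0.004,0.036,0,0,0,0,0.074,-0.004,0.036,0,0,0,0,0.074,-0.004,0.036,0,0,0,0,0.074,-0.004,0.036,0,0,0,0]

```text
clock: 53.25
position: [0.4882, -0.2651, 0.2306]
ee_rot: [0.0, 1.0, -0.031, 0.005]
contact_force: [1.6, 0.3, -0.1]
width: 0.0738
```

```bash
python3 m.py; python3 -c "
from h import *
full([.5316,.0297,.2],85.7)
for n in('top','scene'):
  d=imaging.get_image(n); cv2.imwrite('pics/b_%s.png'%n,d['image'][:,:,::-1])"
```

```text
top
green 320 px 300.7 214.0 ray [[ 0.523  -0.0683  0.121 ]] rect [523.5 -68.4  42.1  43.9  44.1] z 0.1225
   top rect [522.  -68.8  57.4  78.9  85.5] [287 197  28  36 913]
yellow 332 px 256.6 210.5 ray [[0.5322 0.0287 0.121 ]] rect [532.2  28.9  43.9  43.7  44. ] z 0.1221
   top rect [532.3  27.8  57.3  77.8  89.2] [244 193  27  36 899]
red 309 px 138.8 224.7 ray [[0.5085 0.298  0.082 ]] rect [509.  298.6  43.5  43.4  89.2] z 0.0831
   top rect [508.2 296.6 117.4  58.1   4. ] [ 126  199   28   53 1277]
blue [505.5 295.9 157.8  99.9   4.5] [125 195  45  69 987]
mat [ 530.9 -303.7  135.3  238.    86. ] [ 367  167   58   97 2833]
stock [554.3 -20.9 258.  199.3  86.2] [ 223  164  111   87 6744]
scene
green 248 px 319.5 176.1 ray [[ 0.5226 -0.0679  0.121 ]] rect [522.1 -67.3  42.   45.7  41.8] z 0.1209
   top rect [520.2 -63.4  61.   80.7  85.6] [298 163  43  31 723]
yellow 305 px 287.8 198.7 ray [[0.532  0.0292 0.121 ]] rect [532.9  28.7  44.3  48.   40.6] z 0.121
   top rect [529.2  33.   60.4  81.2  87.9] [267 186  43  32 799]
red 418 px 204.8 299.1 ray [[0.5077 0.2989 0.082 ]] rect [507.7 299.   44.9  44.4  84.2] z 0.0819
   top rect [505.4 300.7 118.5  59.1   4.2] [ 173  275   66   53 1722]
blue [500.6 301.2 160.8 101.1   4.5] [ 163  303   93   59 1465]
mat [ 529.7 -303.2  134.2  233.9   87.1] [ 319  126  102   69 3225]
stock [550.5 -14.8 266.4 205.2  86.3] [ 223  164  138  110 4466]
clk 53.35 pos [ 0.488  -0.2693  0.2302] tool y yaw -93.9 x yaw -3.9 tilt 0.63 w 0.0739 F [0.6 1.1 0.1]
shift tool [ 0.023  -0.3013  0.0295]
q [-0.63  0.24  1.55  0.    1.33  1.01]
rotvec [ 0.0033 -0.0105  0.0074]
```

View pics/b_top.png

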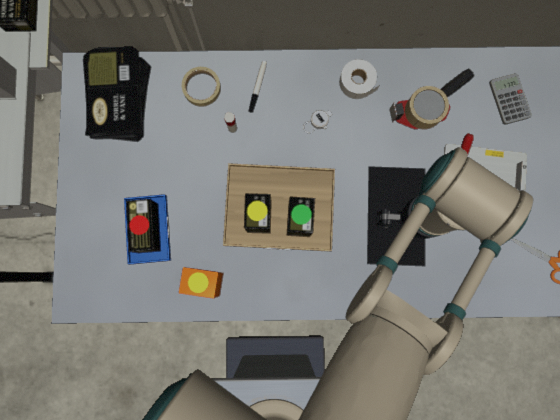

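View pics/b_scene.png

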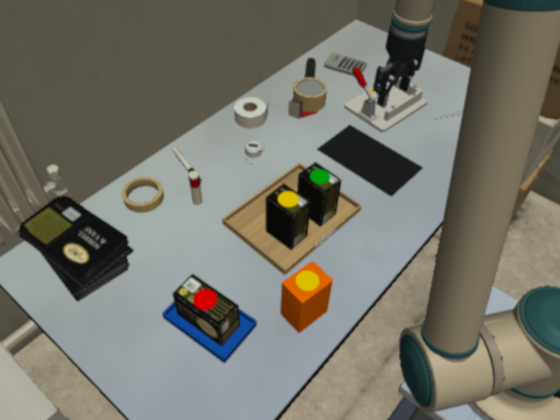

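The top view shows green (301,214) and yellow (257,210) back in the tray, and red (139,225) in the blue tray. Green and yellow are each about 2 mm from their starting spots, with unchanged orientation. The orange carton, glue stick and counter are unmoved. I let the arm settle and hand in.

Call:
apply_moves:
  moves: [0.074,0,0,0,0,0,0,0.074,0,0,0,0,0,0,0.074,0,0,0,0,0,0,0.074,0,0,0,0,0,0,0.074,0,0,0,0,0,0,0.074,0,0,0,0,0,0,0.074,0,0,0,0,0,0,0.074,0,0,0,0,0,0]

```text
clock: 54.12
position: [0.4894, -0.2569, 0.2308]
ee_rot: [-0.002, 1.0, -0.028, 0.005]
contact_force: [0.8, -0.1, 0.1]
width: 0.0739
```

```bash
python3 -c "
from rig import workorder
print(workorder.sign_off())"
```

```text
the job is handed in; nothing more can be done
None
```

The job is done and handed in at 54 s of the 131 s allowed. I lifted green, then yellow, onto the black mat. I then stood red on its long edge in the blue tray, and put yellow and then green back upright in the stock tray.

**Stock tray:** The last camera checks put green about 2 mm (+1, −1.7 mm in x, y) and yellow about 2.3 mm (+2.2, −0.8 mm) from where they started. That is within about the 2 mm calibration accuracy, so I did not re-grasp them. Their measured angles are unchanged.

**Blue tray:** Red stands about 3 mm off the tray's centre, lined up with it and clear of the walls.

**Bystanders:** By eye, the glue stick, tally counter and orange carton look unmoved in the last pictures.

**Disagreement:** The two cameras' outlines of the larger shapes differ by about 5 mm, because the scene view also picks up side faces. I used the top view for the tray positions and the stickers for the cartons.

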